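# Turn the glazed coasters and start the drying blower

## Task

Use the red-handled spatula to turn every cork-side-up coaster over, from the slotted front deck of the rack onto the white deck behind it, so that its coloured face is up, and slide it with the blade back against the rear rim; the enamel is tacky, so never touch a coaster with the gripper. Then lay the spatula flat on the black mat and let go of it, twist the yellow bayonet ring on the drying blower clockwise until it comes home against its locked stop, slide the blue air gate there fully open (to the robot's left), and last press the green start button fully down and let it come up. Leave the can and the tape roll where they are.

Things in the scene. Friction and masses are not known exactly. Their poses are not given: they have to be found in the camera images.
- rack: Fixed turning rack, 340 mm wide (y). Origin at table level below the middle of the step between its two decks; x points from the low grey front deck (x -105 to 0 mm, top 20 mm above the table) to the white back deck, about away from the robot; z up. At the step, x = 0, it rises 7 mm. A coaster whose front edge is lifted pivots on its back edge at the step; pushed past upright it falls over.
- slot (a point): Middle of the front deck's central lane, at the deck's top, 52 mm in front of the step. Lanes lie at rack y = +110, 0 and -110 mm; each has a slot 56 mm wide (y) from x = -105 to -35 mm, open to the front and above and cut down to the table, so that a blade can pass under the front of a coaster lying over it. From x = -35 to 0 the deck is solid.
- deck (a point): Centre of the white back deck, on its top, 27 mm above the table. The deck runs from the step (rack x = 0) to x = 130 mm, 340 mm wide, and ends in a rim 6 mm thick and 12 mm higher than the deck.
- coaster_a: Loose round coaster, 90 mm across, 8 mm thick, 60 g or so: cork on the side to which its own z axis points, green enamel with a white spot on the other (local -z) side. Origin at its centre. At the start it lies cork up (z axis up) over one of the rack's slots, its centre 47 to 55 mm in front of the step. It may be absent.
- coaster_b: Loose round coaster, 90 mm across, 8 mm thick, 60 g or so: cork on the side to which its own z axis points, blue enamel with a white spot on the other (local -z) side. Origin at its centre. At the start it lies cork up (z axis up) over one of the rack's slots, its centre 47 to 55 mm in front of the step. It may be absent.
- coaster_c: Loose round coaster, 90 mm across, 8 mm thick, 60 g or so: cork on the side to which its own z axis points, orange enamel with a white spot on the other (local -z) side. Origin at its centre. At the start it lies cork up (z axis up) over one of the rack's slots, its centre 47 to 55 mm in front of the step. It may be absent.
- spatula: Loose lifter spatula, about 220 g: a flat steel blade 200 mm long, 3 mm thick, 36 mm wide at the front and 76 mm wide from x = -70 to +44 mm, with a red handle bar on two posts. Origin on its underside, straight below the middle of the handle; x points to the tip at x = +130 mm, z up. The handle: 92 mm long (x), 20 mm wide (y), 42 to 60 mm above the underside, free space below it.
- mat: Fixed black rubber mat, 270 mm (its x) by 180 mm (its y), 3 mm thick. Origin at table level under its centre. The spatula starts on it and must return to it.
- blower: Fixed grey drying blower, box 260 mm (x) by 140 mm (y), flat top 115 mm above the table. Origin at table level under its centre. On its top, in a row: the ring 65 mm to -x of the centre, the air gate 30 mm and the button 95 mm to +x. It and the mat stand on either side of the rack and may change sides.
- cap_ring (a joint): Turn of the yellow bayonet ring about its vertical axis, rad: grows clockwise seen from above, from 0 (unlocked) to 1.571 (hard stop, locked). It stays where it is left; takes about 0.15 N m to turn.
- ring_grip (a point): Point on the ring's axis at mid-height of the grip bar that stands across the ring. It turns with the ring: its x axis lies along the bar. Bar 70 mm long (x), 18 mm wide (y), 13 mm above and below this point; below the bar is the ring itself, 90 mm across and 10 mm thick.
- gate (a joint): Travel of the blue air-gate grip along its track towards the blower's +y, m: 0 shut, 0.07 fully open (end stop). It needs about 2 N and stays where it is left.
- gate_top (a point): Top centre of the blue gate grip, which moves with it; x and y as the blower's. The grip is 28 mm (x) by 20 mm (y) and reaches 40 mm below this point; its track is 14 mm high.
- start (a joint): Travel of the green start button, m: 0 released, 0.006 fully down; it springs back. About 5 N presses it fully.
- start_top (a point): Centre of the top face of the green button, 28 mm across, pressed straight down.
- can: Loose blue drink can, 66 mm across, 115 mm high, not to be moved. Origin under its centre.
- tape: Loose roll of tape lying flat, 100 mm across, 48 mm high, not to be moved. Origin under its centre.
Not all that is in view belongs to the job. Several things have the shape of the spatula; the one meant has the colours described above. What is shaped like the coaster_b but turquoise is not meant.

How it is judged:
On the way, in this order (a step that is already met when the one before it is completed fails the run):
1. every coaster lies flat on the white deck against the rear rim, coloured face up (angle between each of coaster_a, coaster_b, coaster_c's own z axis and vertical above 2.97 rad and x of coaster_a in the frame of rack between 0.07 and 0.13 m and y of coaster_a in the frame of rack between -0.17 and 0.17 m and height (world z) of coaster_a between 0.026 and 0.038 m and linear speed of each of coaster_a, coaster_b, coaster_c below 0.03 m/s and x of coaster_b in the frame of rack between 0.07 and 0.13 m and y of coaster_b in the frame of rack between -0.17 and 0.17 m and height (world z) of coaster_b between 0.026 and 0.038 m and x of coaster_c in the frame of rack between 0.07 and 0.13 m and y of coaster_c in the frame of rack between -0.17 and 0.17 m and height (world z) of coaster_c between 0.026 and 0.038 m), for 0.2 s.
2. the spatula lies flat on the mat, released (angle between spatula's own z axis and vertical below 0.1 rad and height (world z) of spatula below 0.008 m and x of spatula in the frame of mat between -0.09 and 0.09 m and y of spatula in the frame of mat between -0.07 and 0.07 m and linear speed of spatula below 0.03 m/s and contact force between the fingers and spatula below 0.1 N), for 0.2 s.
3. the bayonet ring is turned to its locked stop and the air gate is fully open (value of joint cap_ring above 1.45 rad and value of joint gate above 0.062 m), for 0.2 s.
4. the start button is pressed fully down (value of joint start above 0.0048 m), for 0.05 s.
At the end, for the whole second after the job is handed in: Every coaster present lies coloured face up, flat (10 deg) and still on the white deck within 15 mm of the rear rim; the spatula lies flat and released on the mat, within 90 mm (along) and 70 mm (across) of its centre; the ring is past 1.45 rad, the gate past 62 mm; the button was pressed and is up (all of step 1 and all of step 2 and all of step 3 and value of joint start below 0.002 m); the robot touches nothing.
It fails at once if the gripper or arm touches a coaster (contact force between any of the fingers, the arm and coaster_a above 0.5 N or contact force between any of the fingers, the arm and coaster_b above 0.5 N or contact force between any of the fingers, the arm and coaster_c above 0.5 N).
It fails at once if the can or tape roll is moved more than 30 mm or tipped (distance of any of can, tape from where it was at the start of the episode above 0.03 m or angle between any of can, tape's own z axis and vertical above 0.4 rad).
Of coaster_a, coaster_b, coaster_c only 2 to 3 are there at a start; the rules pass over those that are not, and their reading is None.
At some moment in a run one of spatula may be knocked a few centimetres aside while the robot is not near it.
Once in a run the grip may slacken for a moment while it holds something.
It also fails if it takes over 210 s, if anything falls off the work surface, if the arm or the gripper's body presses on something with over 40 N, if the wrist force passes 120 N, or if a joint passes its speed limit or range.

## Robot

A 7-joint arm with a two-finger parallel gripper is mounted at the origin on the work surface. World frame = base frame: x ahead of the robot, y to its left, z up, the work surface at z = 0. Lengths are in m, angles in rad, forces in N, time in s.
With the tool pointing down it reaches from about 0.4 to 0.9 m from the base axis. Payload 5.6 kg.
Tool frame: the origin (TCP) lies midway between the tips of the shut fingers; the grasp point (between the pads) lies 19 mm behind it (hold_point_z is the distance from the TCP to the grasp point, in m); z points along the fingers, y is the line along which they close (so a half turn about z gives the same grasp; the last joint's range is limited). The gripper opens to 92 mm and grips with 3 to 60 N. Pads are 20 mm wide; open, the fingers measure 128 mm over their backs; the gripper's body (75 mm by 189 mm) begins 69 mm behind the grasp point.
Start: joints at [-1.351, 0.468, -0.012, 1.603, 0.006, 1.071, -0.056], TCP at [0.169, 0.628, 0.215] pointing down, gripper open.
Joint ranges: [-2.53, 2.53], [-0.31, 2.02], [-1.57, 1.55], [0.28, 2.44], [-1.29, 4.43], [0.15, 1.84], [-2.92, 2.92]. Speed limits (rad/s): [2.57, 2.57, 3.14, 3.14, 3.14, 3.14, 3.14].

## Interface

Orientations are given as a unit quaternion [x, y, z, w].
In Python, from station import * gives the robot as it stands.
- The arm moves only by the tool drive_tool, never from a script. Its arguments are lists of equal length, an entry for each row: "hand": the finger opening in mm, from 0 to 91.9; "delta_pos": the shift along the tool's x, y, z in units of 25 mm (1.0 is 25 mm), a list of three; "twist": the turn about the tool's z in units of 6 degrees (1.0 is 6 degrees). In form: {"hand": [hand, ...], "delta_pos": [[x, y, z], ...], "twist": [twist, ...]}. A call has 1 to 8 rows; each row shifts and turns the commanded pose from where the row before left it, along the tool's axes as they then stand; what a row does not reach is not made up. A row lasts 1/10 s, in which the tool goes at most 50 mm and 8.59 degrees, less where a joint would pass 70% of its speed; a pose out of reach is approached as far as the arm can. A call is refused whole if a number of a shift passes 1 or a number of a turn 1, either way. A call with a gripper value outside its range is refused whole. The fingers move at their own pace and stop on an object; the grip force is fixed at half the most. Time passes only in rows, so rows that do not move let the fingers close. It gives the time, the measured TCP pose, the force, the opening and the grip force at its end, in the units of the state.
- get_obs(): the state, without advancing time (a new reading comes with each control period).
- grab_frame(name): name is "scene" or "top" or "wrist"; returns the picture (400x640x3 uint8, red, green, blue); there is no depth.
- camera_model(name): a dict with "fov_y" (degrees; the focal length in pixels is half the picture's height over the tangent of half this angle, whatever the lens; pixels are square), "cx", "cy" (the principal point, pixels), "rvec" (rotation vector, rad) and "tvec" (3), from world to camera coordinates, as OpenCV has them; the wrist camera has in their place "hand_eye" (4x4, takes a point from camera to tool coordinates, whose origin is the TCP and whose axes are the flange's). Camera axes: x right, y down, z forward; pixel columns grow to the right and rows downward; lengths in m; the calibration is good to about 2 mm. The wrist camera is an equidistant fisheye: a pixel r from the principal point sees the ray r / f radians off the axis. A picture is of the moment at which its call begins: read the wrist's pose just before it. camera_model takes no time and is no camera call.
- hand_in(): hands the job in; it is judged then, once.
Trained networks look in the newest picture that a camera, given by its name, has taken for a name from the list of things; names that differ only in an ending like _2 or _b are one class to them, and where a whole thing is asked for, a point or a joint stands for the part that bears it (a point fixed in the world has none). Each returns a list of dicts, best first, with "confidence" (0 to 1); they miss things now and then, are a little off and sometimes report something else, mostly with a low value. They report only what shows in the picture. A call takes as long as a camera call. They do not tell look-alikes from the thing itself.
- trace(camera, label): "mask" (400x640 bool, what is visible of it) and "box" ([left, top, width, height] in pixels, round what is visible of it).
The state is a dict: "time": time; "q": joint angles; "joint_velocities": joint speeds; "joint_efforts": joint torques, N m; "eef_pos": TCP position; "tcp_rot": TCP orientation; "contact_force": force on the tool from outside, world axes, zero at the start; "moment": the same for the moment, N m; "width": finger opening in m; "grasp_force": force on a finger pad.
Only numpy, scipy, OpenCV 4.12 (cv2) and the standard library are available. Lean on these libraries where they do the work, as an engineer would, in place of code of your own. Each camera call takes 0.05 s, during which the arm holds its last target. There are 200 camera calls.

## Working session

There is one attempt and no reset: what is moved stays moved. The work goes in short steps, Python scripts to look and compute and a tool call to move; the robot and the scene stay as the last step left them, time stands still between calls to the robot, and variables do not carry over. Pictures are saved under pics/ and viewed, at most 15 in all, crops included, and the job is handed in when it is done.

Besides the shell and the picture viewer there is one more tool, called after "Call:" as name(argument=value, ...), one argument or row to a line, values as JSON. drive_tool: Moves the arm, as the interface text tells. Its arguments: {"type":"object","properties":{"hand":{"type":"array","items":{"type":"number"}},"delta_pos":{"type":"array","items":{"type":"array","items":{"type":"number"}}},"twist":{"type":"array","items":{"type":"number"}}},"required":["hand","delta_pos","twist"]}

```bash
ls; mkdir -p pics
python3 - <<'E'
from station import *
import cv2
o=get_obs();print(o)
for n in("scene","top"):
    f=grab_frame(n);cv2.imwrite(f'pics/{n}0.png',f[:,:,::-1]);print(n,camera_model(n))
print(camera_model("wrist"))
E
```

```text
pics
{'time': 0.0, 'q': array([-1.35103289,  0.46835582, -0.01157676,  1.60362279,  0.00602637,
        1.07138061, -0.05632306]), 'joint_velocities': array([ 0.00077087,  0.00093373, -0.00069491, -0.00260206, -0.00071303,
        0.00124688,  0.00105005]), 'joint_efforts': array([ 2.07863859e-04, -5.20563447e+01, -1.28394098e-02, -2.43758672e+01,
       -5.67541597e-02,  1.70576863e-02,  1.58404696e-04]), 'eef_pos': array([0.16877842, 0.62710763, 0.21365454]), 'tcp_rot': array([ 1.31052427e-01,  9.91375060e-01, -8.65835019e-04, -3.53572344e-05]), 'contact_force': array([ 0.24785612, -0.13132437,  0.20546413]), 'moment': array([ 0.00862597, -0.01703805, -0.0415313 ]), 'grasp_force': 0.0, 'width': 0.09158551803867529}
scene {'fov_y': 51.44876306890551, 'cx': 310.0677713176907, 'cy': 202.6018327088327, 'rvec': array([ 1.43775223,  2.08892095, -0.90283752]), 'tvec': array([ 0.10974828, -0.33973699,  1.96977162])}
top {'fov_y': 43.67681907949315, 'cx': 318.14584012752096, 'cy': 206.12755159161418, 'rvec': array([ 2.16383716, -2.19508998,  0.10656711]), 'tvec': array([0.10248645, 0.58481627, 1.67112915])}
{'fov_y': 65.70646984690485, 'cx': 321.38192158157244, 'cy': 202.9017465845445, 'hand_eye': array([[-9.59287313e-05, -9.55962383e-01, -2.93489205e-01,
         8.32801348e-02],
       [ 9.99999758e-01, -2.94144025e-04,  6.31239281e-04,
         7.77315252e-04],
       [-6.89769103e-04, -2.93489074e-01,  9.55962179e-01,
        -1.69611853e-01],
       [ 0.00000000e+00,  0.00000000e+00,  0.00000000e+00,
         1.00000000e+00]])}
```

View pics/scene0.png

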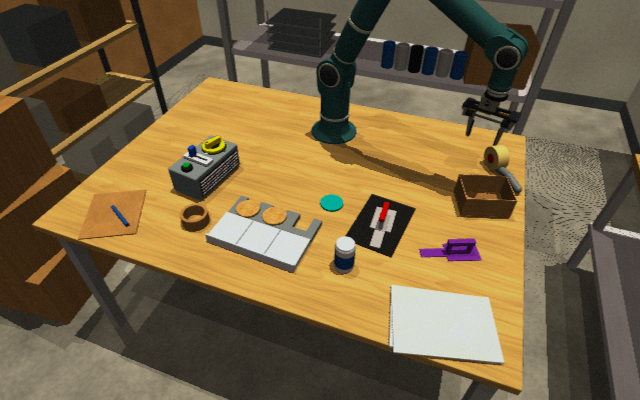

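View pics/top0.png

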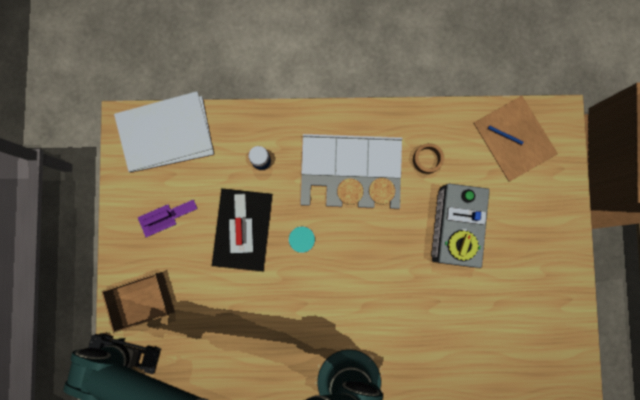

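The picture shows two coasters, on the middle (349,191) and right (381,191) lanes. The left lane is empty. Spatula look-alikes are red on the mat at (240,232) and purple at (167,217). Coaster look-alike is turquoise at (302,239). The tape is around (490,155) in the scene view, and the brown ring at (428,157) in the top view is something else. I choose the red-handled spatula at (240,232).

```bash
cat > h.py <<'E'
from station import *
import numpy as np, cv2
from scipy.optimize import minimize
from scipy.spatial.transform import Rotation as R
def K(n):
    m=camera_model(n); return m,200/np.tan(np.radians(m['fov_y']/2))
def proj(n,P,o=None):
    P=np.atleast_2d(P).astype(float); m,f=K(n)
    if n!='wrist':
        C=P@R.from_rotvec(m['rvec']).as_matrix().T+m['tvec']
        return np.c_[C[:,0]/C[:,2]*f+m['cx'],C[:,1]/C[:,2]*f+m['cy']]
    T=(P-o['eef_pos'])@R.from_quat(o['tcp_rot']).as_matrix(); H=m['hand_eye']
    C=(T-H[:3,3])@H[:3,:3]; r=np.hypot(C[:,0],C[:,1]); k=f*np.arctan2(r,C[:,2])/np.maximum(r,1e-9)
    return np.c_[C[:,0]*k+m['cx'],C[:,1]*k+m['cy']]
def unproj(n,px,z,o=None):
    px=np.atleast_2d(px).astype(float); m,f=K(n); d=(px-[m['cx'],m['cy']])/f
    if n!='wrist':
        Rm=R.from_rotvec(m['rvec']).as_matrix(); D=np.c_[d,np.ones(len(d))]@Rm; O=-Rm.T@m['tvec']
    else:
        r=np.hypot(d[:,0],d[:,1]); s=np.sinc(r/np.pi); D=np.c_[d*s[:,None],np.cos(r)]
        H=m['hand_eye']; A=R.from_quat(o['tcp_rot']).as_matrix()
        D=D@H[:3,:3].T@A.T; O=A@H[:3,3]+o['eef_pos']
    return O+D*((z-O[2])/D[:,2])[:,None]
def box(x0,x1,y0,y1,z0,z1): return np.array([[x,y,z] for x in(x0,x1) for y in(y0,y1) for z in(z0,z1)])/1000
def place(p,B):
    c,s=np.cos(p[2]),np.sin(p[2]); return np.c_[B[:,0]*c-B[:,1]*s+p[0],B[:,0]*s+B[:,1]*c+p[1],B[:,2]]
def render(n,p,boxes,o=None,S=4):
    im=np.zeros((400*S,640*S),np.uint8)
    for B in boxes:
        q=proj(n,place(p,B),o); h=cv2.convexHull((q*S+S/2).astype(np.float32)).astype(np.int32); cv2.fillConvexPoly(im,h,255)
    return cv2.resize(im,(640,400),interpolation=cv2.INTER_AREA)/255.
def fit(n,mask,boxes,p0,o=None):
    m=mask.astype(float); best=None
    def c(p): return np.abs(render(n,p,boxes,o)-m).sum()/m.sum()
    r=minimize(c,p0,method='Nelder-Mead',options=dict(initial_simplex=np.array([p0]+[np.array(p0)+d for d in([.02,0,0],[0,.02,0],[0,0,.1])]),maxiter=120))
    return r.x,r.fun
sl=[(-170,-138),(-82,-28),(28,82),(138,170)]
MODEL=dict(rack=[box(-105,0,a,b,0,20) for a,b in sl]+[box(-35,0,-170,170,0,20),box(0,130,-170,170,0,27),box(130,136,-170,170,0,39)],
 mat=[box(-135,135,-90,90,0,3)],
 blower=[box(-130,130,-70,70,0,115)],
 spatula=[box(-70,44,-38,38,0,3),box(44,130,-18,18,0,3),box(-46,46,-10,10,0,60)])
E
python3 - <<'E'
from h import *
f=grab_frame('top')
for l in ['rack','mat','blower','spatula','coaster_a','can','tape','cap_ring','gate','start']:
    ds=trace('top',l)
    for d in ds[:4]:
        ys,xs=np.nonzero(d['mask']); c=[xs.mean(),ys.mean()]
        col=f[ys,xs].mean(0).astype(int)
        print(l,round(d['confidence'],2),d['box'],np.round(c,1),col,'z0:',unproj('top',c,0.028 if l=='coaster_a' else .0)[0].round(3))
        np.save(f'/tmp/{l}.npy',ds[0]['mask'])
E
```

```text
rack 0.57 [305.4, 133.0, 98.2, 79.1] [350.3 165.9] [158 162 161] z0: [ 0.727 -0.02   0.   ]
mat 0.65 [209.2, 189.7, 61.3, 82.9] [242.9 230.4] [27 26 23] z0: [0.508 0.353 0.   ]
blower 0.88 [432.7, 183.7, 59.5, 84.1] [460.4 225.7] [109 113  96] z0: [ 0.514 -0.396  0.   ]
spatula 0.96 [232.0, 197.0, 20.4, 56.0] [240.9 228.7] [150 134 131] z0: [0.514 0.36  0.   ]
spatula 0.82 [135.4, 200.6, 63.4, 35.4] [163.5 217.8] [100  52 117] z0: [0.556 0.626 0.   ]
spatula 0.44 [431.4, 184.2, 61.0, 83.0] [460.6 225.6] [109 113  97] z0: [ 0.514 -0.396  0.   ]
spatula 0.42 [250.0, 147.5, 22.9, 22.6] [260.1 157.8] [130 134 137] z0: [0.76  0.293 0.   ]
coaster_a 0.92 [288.6, 227.1, 27.8, 27.0] [301.8 239.6] [ 70 167 154] z0: [0.473 0.151 0.028]
coaster_a 0.71 [366.7, 178.0, 28.1, 27.5] [381.8 190.8] [165 133  84] z0: [ 0.636 -0.124  0.028]
coaster_a 0.66 [333.8, 178.1, 35.5, 27.3] [350.1 191.3] [164 132  84] z0: [ 0.635 -0.016  0.028]
coaster_a 0.38 [300.9, 135.6, 102.9, 73.6] [349.8 165.3] [158 163 163] z0: [ 0.725 -0.016  0.028]
can 0.9 [249.3, 149.1, 24.2, 22.0] [259.8 157.8] [129 131 132] z0: [0.76  0.294 0.   ]
tape 0.9 [412.4, 142.4, 35.2, 28.8] [428.3 158.4] [114  86  54] z0: [ 0.75  -0.293  0.   ]
tape 0.31 [209.3, 188.0, 61.7, 83.8] [242.6 230.6] [30 28 24] z0: [0.508 0.355 0.   ]
cap_ring 0.88 [448.3, 228.4, 30.1, 30.6] [463.3 245.1] [135 138  56] z0: [ 0.447 -0.403  0.   ]
gate 0.56 [473.6, 213.7, 8.4, 9.0] [476.3 216.3] [ 51  72 119] z0: [ 0.545 -0.452  0.   ]
start 0.74 [336.4, 178.5, 30.9, 27.3] [350.5 191.6] [164 133  84] z0: [ 0.638 -0.019  0.   ]
start 0.45 [465.6, 193.6, 12.0, 7.4] [468.9 195.5] [ 46 113  57] z0: [ 0.618 -0.429  0.   ]
start 0.31 [368.9, 177.6, 29.1, 23.8] [382.2 190.4] [166 133  84] z0: [ 0.64  -0.129  0.   ]
```

Run:
```python
from h import *
f=grab_frame('top')
for l,p0 in dict(rack=[.725,-.018,0],mat=[.508,.354,0],blower=[.51,-.37,0],spatula=[.5,.355,0]).items():
    if l=='rack':
        m=np.load('/tmp/rack.npy')|False
        g=f.astype(int); sat=g.max(2)-g.min(2)
    else: m=np.load(f'/tmp/{l}.npy')
    if l=='rack':
        for d in trace('top','coaster_a')[:4]:
            ys,xs=np.nonzero(d['mask'])
            if d['confidence']>.5 and 310<xs.mean(): m=m|d['mask']
    if l=='mat': m=m|np.load('/tmp/spatula.npy')
    m=cv2.morphologyEx(m.astype(np.uint8),cv2.MORPH_CLOSE,np.ones((3,3)))>0
    b=min((fit('top',m,MODEL[l],np.array(p0)+[0,0,a]) for a in(-.08,.08)),key=lambda r:r[1])
    print(l,b[0].round(4),round(b[1],3))
    q=render('top',b[0],MODEL[l]); 
    cs,_=cv2.findContours((q>.5).astype(np.uint8),cv2.RETR_EXTERNAL,cv2.CHAIN_APPROX_NONE)
    for c in cs: 
        for u in c[:,0]: f[u[1],u[0]]=[255,0,255]
c=f[120:280,195:500]; cv2.imwrite('pics/fit.png',cv2.resize(c,(793,416),interpolation=cv2.INTER_NEAREST)[:,:,::-1])
```

```text
rack [ 0.6877 -0.02   -0.0428] 0.099
mat [ 0.5114  0.355  -0.1262] 0.038
blower [ 0.5082 -0.3754 -0.1441] 0.039
spatula [0.5023 0.3603 0.0306] 0.069
```

View pics/fit.png

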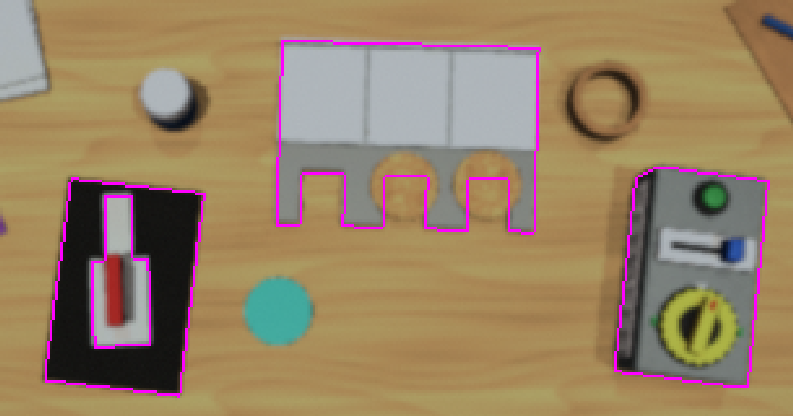

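The overlaid fits agree with the picture: the red-handled spatula lies on the mat with its tip away from the robot, and two coasters lie over the middle and right lanes. I'm heading above the spatula.

Call:
drive_tool(
  hand=[91,91,91,91,91,91,91,91],
  delta_pos=[
    [0,0,0],
    [0,0,0],
    [0,0,0],
    [-1,-0.8,0],
    [-1,-0.8,0],
    [-1,-0.8,0],
    [-1,-0.8,0],
    [-1,-0.8,0],
  ],
  twist=[-1,-1,-0.8,0,0,0,0,0],
)

```text
time: 1.55
eef_pos: [0.2979, 0.5307, 0.2147]
tcp_rot: [-0.015, 1.0, 0.0, 0.0]
contact_force: [0.3, -0.5, 0.8]
width: 0.0909
grasp_force: 0.0
```

Call:
drive_tool(
  hand=[91,91,91,91,91,91,91,91],
  delta_pos=[
    [-1,-0.8,0],
    [-1,-0.8,0],
    [-1,-0.8,0],
    [-1,-0.8,0],
    [-1,-0.8,0],
    [-1,-0.9,0],
    [-1,-1,0],
    [0,0,0],
  ],
  twist=[0,0,0,0,0,0,0,0],
)

```text
time: 2.35
eef_pos: [0.4811, 0.3843, 0.2147]
tcp_rot: [-0.011, 1.0, -0.001, 0.001]
contact_force: [0.6, -0.7, -0.4]
width: 0.0908
grasp_force: 0.0
```

```bash
cat >> h.py <<'E'
def todo(o,x,y,z,yaw=None):
    "units in tool axes to TCP target; yaw = wanted direction of -tool x in world"
    A=R.from_quat(o['tcp_rot']).as_matrix()
    cy=np.arctan2(-A[1,0],-A[0,0]); print('tcp',o['eef_pos'].round(4),'yaw',cy.round(4),'t',round(o['time'],2),'w',round(o['width'],4),'F',np.round(o['contact_force'],1),'g',round(o['grasp_force'],1))
    t=0 if yaw is None else -np.degrees(((yaw-cy)+np.pi/2)%np.pi-np.pi/2)/6
    if yaw is not None: A=A@R.from_euler('z',t*6,degrees=True).as_matrix()
    print('twist first',round(t,2),'then',((np.array([x,y,z])-o['eef_pos'])@A/.025).round(2))
E
python3 - <<'E'
from h import *
o=get_obs(); f=grab_frame('wrist')
todo(o,.510,.3605,.04,.0306)
for d in trace('wrist','spatula')[:2]:
    print(d['confidence'],d['box'])
    p,e=fit('wrist',d['mask'],MODEL['spatula'],[.5023,.3603,.03],o); print(p.round(4),e)
    for u in proj('wrist',place(p,np.vstack(MODEL['spatula'])),o): cv2.circle(f,tuple(int(v) for v in u),2,(255,0,255),-1)
cv2.imwrite('pics/w1.png',f[:,:,::-1])
E
```

```text
tcp [0.4811 0.3843 0.2147] yaw 0.0217 t 2.35 w 0.0908 F [ 0.6 -0.7 -0.4] g 0.0
twist first -0.08 then [-1.11 -0.97  6.99]
0.69 [428.8, 196.9, 108.2, 68.4]
[ 1.1356 -0.0397 -1.17  ] 1.0
0.56 [273.9, 145.8, 60.2, 138.9]
[0.5077 0.3608 0.0234] 0.040889554534134405
```

View pics/w1.png

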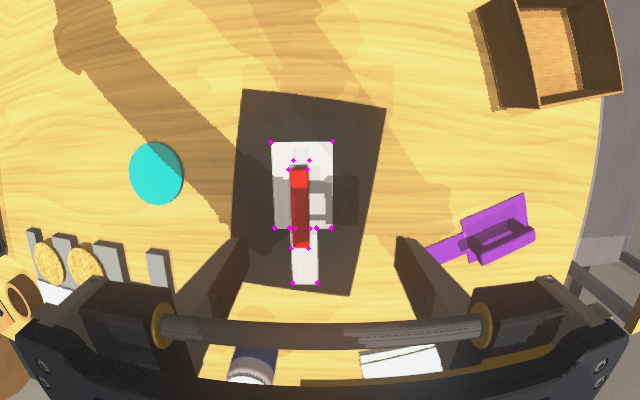

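The wrist view shows the red handle at (300,205). The fit is good, with the spatula at (0.508, 0.361).

Call:
drive_tool(
  hand=[91,91,91,91,91,91,91,91],
  delta_pos=[
    [-0.7,-0.5,0.2],
    [-0.68,-0.43,0.8],
    [0,0,1],
    [0,0,1],
    [0,0,1],
    [0,0,1],
    [0,0,0.8],
    [0,0,0],
  ],
  twist=[0,0,0,0,0,0,0,0],
)

```text
time: 3.25
eef_pos: [0.5082, 0.3677, 0.0667]
tcp_rot: [-0.017, 1.0, -0.001, -0.003]
contact_force: [-0.5, -0.1, 0.1]
width: 0.091
grasp_force: 0.0
```

Run:
```python
from h import *
o=get_obs(); f=grab_frame('wrist')
ds=[d for d in trace('wrist','spatula') if abs(d['mask'].nonzero()[1].mean()-305)<40][:1]
for d in ds:
    p,e=fit('wrist',d['mask'],[b+[0,0,.003] for b in MODEL['spatula']],[.5077,.3608,.0234],o); print(p.round(4),e)
todo(o,.5155,.3608,.035,.0234)
```

```text
[0.5069 0.361  0.0272] 0.06558490719428481
tcp [0.5082 0.3677 0.0667] yaw 0.0331 t 3.25 w 0.091 F [-0.5 -0.1  0.1] g 0.0
twist first 0.09 then [-0.29 -0.28  1.27]
```

Call:
drive_tool(
  hand=[91,91,91,91,15,15,15,15],
  delta_pos=[
    [-0.25,-0.27,0.27],
    [0,0,0.5],
    [0,0,0.45],
    [0,0,0],
    [0,0,0],
    [0,0,0],
    [0,0,0],
    [0,0,0],
  ],
  twist=[0,0,0,0,0,0,0,0],
)

```text
time: 4.15
eef_pos: [0.5181, 0.3609, 0.0395]
tcp_rot: [-0.015, 1.0, 0.0, 0.0]
contact_force: [-0.3, -0.4, 0.1]
width: 0.061
grasp_force: 0.0
```

Call:
drive_tool(
  hand=[15,15,15,15,15,15,15,15],
  delta_pos=[
    [0,0,0],
    [0,0,0],
    [0,0,0],
    [0,0,0],
    [0,0,-0.2],
    [0,0,-0.5],
    [0,0,-0.5],
    [0,0,0],
  ],
  twist=[0,0,0,0,0,0,0,0],
)

```text
time: 4.95
eef_pos: [0.5193, 0.3616, 0.0717]
tcp_rot: [-0.015, 1.0, 0.001, 0.002]
contact_force: [0.2, 0.8, -1.5]
width: 0.0198
grasp_force: 30.0
```

Call:
drive_tool(
  hand=[15,15,15,15,15,15,15,15],
  delta_pos=[
    [0,0,-1],
    [0,0,-1],
    [0.2,-1,0],
    [0.2,-1,0],
    [0.2,-1,0],
    [0.2,-1,0],
    [0.2,-1,0],
    [0,0,0],
  ],
  twist=[0,0.7,0,0,0,0,0,0],
)

```text
time: 5.75
eef_pos: [0.487, 0.2327, 0.1192]
tcp_rot: [0.024, 1.0, -0.001, -0.001]
contact_force: [1.1, -0.5, -1.1]
width: 0.0198
grasp_force: 30.0
```

Call:
drive_tool(
  hand=[15,15,15,15,15,15,15,15],
  delta_pos=[
    [0.2,-1,0],
    [0.2,-1,0],
    [0.2,-1,0],
    [0.2,-1,0],
    [0.2,-1,0],
    [0.2,-1,0],
    [0.2,-1,0],
    [0,0,0],
  ],
  twist=[0,0,0,0,0,0,0,0],
)

```text
time: 6.55
eef_pos: [0.4445, 0.0608, 0.1193]
tcp_rot: [0.024, 1.0, -0.0, -0.0]
contact_force: [0.1, 0.2, -2.3]
width: 0.0197
grasp_force: 30.0
```

Run:
```python
from h import *
o=get_obs(); f=grab_frame('wrist')
todo(o,.429,-.009,.043,-.0428)
for u in trace('wrist','spatula')[:3]: print(u['confidence'],u['box'])
d=trace('wrist','spatula')[0]
# fit pose of spatula in tool frame: 6dof-ish (x,z,pitch,yaw)
A=R.from_quat(o['tcp_rot']).as_matrix()@np.diag([-1,1,-1])
B=MODEL['spatula']; m=d['mask'].astype(float)
import h
def rend(p):
    im=np.zeros((1200,1920),np.uint8)
    Rp=R.from_euler('zyx',[p[3],p[4],0]).as_matrix()
    for b in B:
        W=((b-[.0,0,0.051])@Rp.T+[p[0],p[1],p[2]])@A.T+o['eef_pos']
        cv2.fillConvexPoly(im,cv2.convexHull((proj('wrist',W,o)*3+1.5).astype(np.float32)).astype(np.int32),255)
    return cv2.resize(im,(640,400),interpolation=cv2.INTER_AREA)/255.
p0=np.array([-.011,0,.017,0,0.])
c=lambda p:np.abs(rend(p)-m).sum()/m.sum()
r=minimize(c,p0,method='Nelder-Mead',options=dict(initial_simplex=np.vstack([p0,p0+np.diag([.008,.005,.006,.05,.05])]),maxiter=300)); print('x,y,z handle mid rel tcp, yaw, pitch',r.x.round(4),r.fun,c(p0))
cv2.imwrite('pics/w2.png',f[:,:,::-1])
```

```text
tcp [0.4445 0.0608 0.1193] yaw -0.0472 t 6.55 w 0.0197 F [ 0.1  0.2 -2.3] g 30.0
twist first -0.04 then [ 0.5  -2.81  3.05]
0.94 [266.6, 114.7, 114.9, 207.2]
0.72 [605.6, 235.4, 34.4, 55.7]
x,y,z handle mid rel tcp, yaw, pitch [-0.0028  0.0006 -0.0014 -0.0082  0.1963] 0.10495490561215175 0.24262264030379377
```

View pics/w2.png

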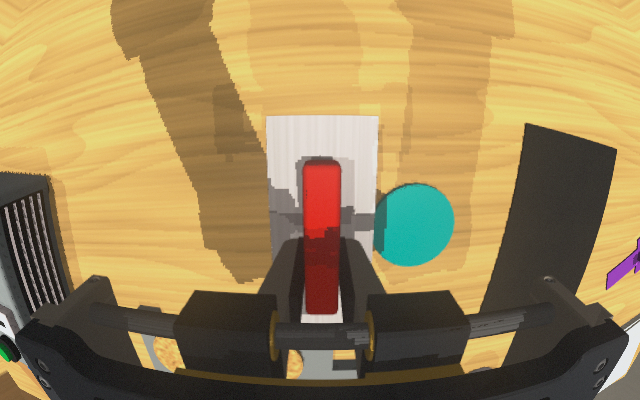

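The wrist view shows the spatula held by its red bar, with the blade's back corners at (266,116) and (378,115).

Run:
```python
from h import *
from scipy.optimize import least_squares
o=get_obs(); A=R.from_quat(o['tcp_rot']).as_matrix()@np.diag([-1,1,-1])
L=np.array([[-70,38,3],[-70,-38,3]])/1000
px=np.array([[378,115.5],[266,116]])
def W(p,P):return ((P-[0,0,.051])@R.from_euler('zy',[p[3],p[4]]).as_matrix().T+p[:3])@A.T+o['eef_pos']
for z in(.012,.017,.022):
  for x in(-.008,-.011,-.014):
    for pit in(-.05,0,.05): 
        q=proj('wrist',W([x,0,z,0,pit],L),o); print(x,z,pit,q.round(1).tolist())
# top camera
f=grab_frame('top')
for d in trace('top','spatula')[:3]:print(d['confidence'],d['box'])
cv2.imwrite('pics/t2.png',cv2.resize(f[130:330,270:470],(800,600),interpolation=cv2.INTER_CUBIC)[:,:,::-1])
for pit in(0,.1):print(proj('top',W([-.011,0,.017,0,pit],np.array([[.13,.018,.003],[.13,-.018,.003],[-.07,.038,0]])),o).round(1).tolist())
g=grab_frame('scene')
for d in trace('scene','spatula')[:3]:print(d['confidence'],d['box'])
for pit in(0,.1):print(proj('scene',W([-.011,0,.017,0,pit],np.array([[.13,.018,.003],[.13,-.018,.003],[-.07,.038,0]])),o).round(1).tolist())
cv2.imwrite('pics/s2.png',cv2.resize(g[130:280,200:400],(800,600),interpolation=cv2.INTER_CUBIC)[:,:,::-1])
```

```text
-0.008 0.012 -0.05 [[376.4, 122.7], [263.8, 122.8]]
-0.008 0.012 0 [[377.4, 119.2], [262.8, 119.3]]
-0.008 0.012 0.05 [[378.4, 115.9], [261.7, 116.0]]
-0.011 0.012 -0.05 [[376.5, 118.3], [263.7, 118.4]]
-0.011 0.012 0 [[377.5, 114.7], [262.7, 114.8]]
-0.011 0.012 0.05 [[378.5, 111.3], [261.6, 111.4]]
-0.014 0.012 -0.05 [[376.6, 113.9], [263.6, 114.0]]
-0.014 0.012 0 [[377.5, 110.3], [262.6, 110.4]]
-0.014 0.012 0.05 [[378.6, 106.8], [261.5, 106.9]]
-0.008 0.017 -0.05 [[377.7, 123.0], [262.4, 123.1]]
-0.008 0.017 0 [[378.7, 119.4], [261.4, 119.5]]
-0.008 0.017 0.05 [[379.8, 116.0], [260.3, 116.1]]
-0.011 0.017 -0.05 [[377.8, 118.5], [262.3, 118.6]]
-0.011 0.017 0 [[378.8, 114.9], [261.3, 115.0]]
-0.011 0.017 0.05 [[379.9, 111.4], [260.2, 111.5]]
-0.014 0.017 -0.05 [[377.9, 114.0], [262.2, 114.1]]
-0.014 0.017 0 [[378.9, 110.3], [261.2, 110.4]]
-0.014 0.017 0.05 [[380.0, 106.7], [260.1, 106.8]]
-0.008 0.022 -0.05 [[379.1, 123.3], [261.0, 123.4]]
-0.008 0.022 0 [[380.2, 119.7], [259.9, 119.8]]
-0.008 0.022 0.05 [[381.3, 116.2], [258.7, 116.3]]
-0.011 0.022 -0.05 [[379.2, 118.7], [260.9, 118.8]]
-0.011 0.022 0 [[380.3, 115.0], [259.8, 115.1]]
-0.011 0.022 0.05 [[381.4, 111.4], [258.6, 111.5]]
-0.014 0.022 -0.05 [[379.3, 114.1], [260.8, 114.2]]
-0.014 0.022 0 [[380.4, 110.3], [259.7, 110.4]]
-0.014 0.022 0.05 [[381.5, 106.6], [258.5, 106.8]]
0.89 [137.0, 203.7, 60.1, 34.0]
0.53 [314.7, 213.2, 20.4, 58.5]
[[323.5, 210.7], [334.5, 211.0], [315.6, 272.0]]
[[323.4, 212.6], [334.3, 212.9], [315.6, 273.6]]
0.66 [421.7, 236.8, 58.1, 25.9]
0.59 [298.7, 163.0, 30.1, 34.6]
0.49 [348.9, 197.0, 68.2, 56.0]
[[304.3, 196.5], [295.3, 193.8], [329.6, 166.9]]
[[305.0, 198.1], [296.0, 195.5], [330.1, 164.7]]
```

View pics/s2.png

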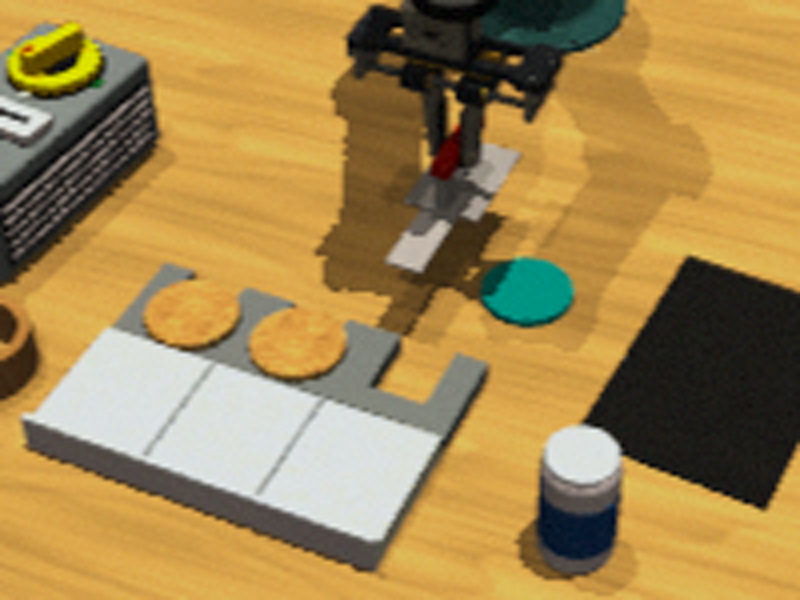

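Run:
```python
from h import *
from scipy.optimize import least_squares
o=get_obs(); A=R.from_quat(o['tcp_rot']).as_matrix()@np.diag([-1,1,-1])
def W(p,P):return ((P/1000.-[0,0,.051])@R.from_euler('zy',[p[3],p[4]]).as_matrix().T+p[:3])@A.T+o['eef_pos']
BL=np.array([[-70,38,3],[-70,-38,3]]);T=np.array([[130,18,3],[130,-18,3]])
def res(p,s=slice(None)):
    r=[(proj('wrist',W(p,BL),o)-[[378,115.5],[266,116]])/1.5,
       (proj('scene',W(p,np.vstack([T,BL])),o)-[[305.5,198],[297,195.5],[330.2,168],[321.2,166.2]])]
    t=proj('top',W(p,np.vstack([T,BL*[1,1,0]])),o)
    return np.r_[np.concatenate(r).ravel(),(t[:2,1].mean()-213.2),t[2,0]-314.7,t[2,1]-271.7,t[3,0]-335.1]
r=least_squares(res,[-.011,0,.017,0,0]);print(r.x.round(4),r.cost,res(r.x).round(1))
r=least_squares(lambda q:res(np.r_[q,0]),[-.011,0,.017,0]);print(r.x.round(4),r.cost)
```

```text
[-0.0126  0.0034  0.0058  0.0057 -0.0342] 49.128125212760516 [ 1.  -0.7  2.2 -0.8 -0.   0.1 -0.5  0.   0.1  1.1 -8.6 -1.7 -2.1  0.
  0.3  2.9]
[-0.0111  0.0031  0.0059  0.0022] 50.21509352940852
```

Run:
```python
from h import *
from scipy.optimize import least_squares
o=get_obs(); A=R.from_quat(o['tcp_rot']).as_matrix()@np.diag([-1,1,-1])
def W(p,P):return ((P/1000.-[0,0,.051])@R.from_euler('zy',[p[3],p[4]]).as_matrix().T+p[:3])@A.T+o['eef_pos']
BL=np.array([[-70,38,3],[-70,-38,3]]);T=np.array([[130,18,3],[130,-18,3]])
def res(p):
    r=[(proj('wrist',W(p,BL),o)-[[378,115.5],[266,116]])/1.5,
       (proj('scene',W(p,np.vstack([T,BL[:1]])),o)-[[305.5,198],[297,195.5],[330.2,168]])]
    t=proj('top',W(p,np.vstack([T,BL*[1,1,0]])),o)
    return np.r_[np.concatenate(r).ravel(),(t[:2,1].mean()-213.2),t[2,0]-314.7,t[2,1]-271.7,t[3,0]-335.1]
r=least_squares(res,[-.011,0,.017,0,0]);print(r.x.round(4),r.cost,res(r.x).round(1))
for z in(.012,.017):
  r=least_squares(lambda q:res(np.r_[q[:2],z,q[2:]]),[-.011,0,0,0]);print(z,r.x.round(4),r.cost,res(np.r_[r.x[:2],z,r.x[2:]]).round(1))
todo(o,.429,-.009,.043,-.0428)
```

```text
[-0.0115  0.0028  0.0082  0.0118 -0.0175] 8.626754916404973 [ 0.7 -0.6  0.6 -0.1  0.   0.1 -0.5  0.1 -0.1  0.4 -2.2  0.4  0.4  3.2]
0.012 [-0.0111  0.0029  0.0134 -0.0112] 9.866281188329342 [ 1.5 -0.5 -0.1  0.1  0.1 -0.4 -0.5 -0.5 -0.1 -0.5 -2.3  0.3  0.4  3.3]
0.017 [-0.0107  0.0031  0.0157 -0.0053] 15.537297590157777 [ 2.5 -0.4 -1.   0.4  0.2 -1.2 -0.4 -1.3 -0.1 -1.5 -2.5  0.3  0.5  3.4]
tcp [0.4453 0.0645 0.1191] yaw -0.0413 t 6.9 w 0.0196 F [ 0.3 -0.1 -2.8] g 30.0
twist first 0.01 then [ 0.53 -2.97  3.04]
```

Call:
drive_tool(
  hand=[15,15,15,15,15,15,15,15],
  delta_pos=[
    [0.2,-1,0],
    [0.2,-1,0],
    [0.13,-0.97,0],
    [0,0,1],
    [0,0,1],
    [0,0,0.6],
    [0,0,0.36],
    [0,0,0],
  ],
  twist=[0,0,0,0,0,0,0,0],
)

```text
time: 7.7
eef_pos: [0.4281, -0.0098, 0.0442]
tcp_rot: [0.021, 1.0, -0.0, -0.001]
contact_force: [-1.0, -0.2, -3.5]
width: 0.0196
grasp_force: 30.0
```

```bash
cat >> h.py <<'E'
RK=np.array([.6877,-.02,-.0428])
def tiprack(o,T=.119,U=.037):
    A=R.from_quat(o['tcp_rot']).as_matrix(); t=o['eef_pos']-A[:,0]*T; d=t[:2]-RK[:2]; c,s=np.cos(RK[2]),np.sin(RK[2])
    print('tip rack x,y mm',(np.array([d[0]*c+d[1]*s,-d[0]*s+d[1]*c])*1e3).round(1),'underside',round((o['eef_pos'][2]-U)*1e3,1))
def rackto(o,tx,ty,uz,T=.119,U=.037):
    P=place(RK,np.array([[tx-T,ty,0]]))[0]; todo(o,P[0],P[1],uz+U,RK[2]); tiprack(o)
E
python3 - <<'E'
from h import *
o=get_obs(); rackto(o,-.068,0,.008)
f=grab_frame('scene'); g=grab_frame('top')
a=cv2.resize(f[130:280,200:400],(800,600),interpolation=cv2.INTER_CUBIC)
cv2.imwrite('pics/s3.png',a[:,:,::-1])
E
```

```text
tcp [ 0.4281 -0.0098  0.0442] yaw -0.0423 t 7.7 w 0.0196 F [-1.  -0.2 -3.5] g 30.0
twist first 0.01 then [-2.91  0.04 -0.04]
tip rack x,y mm [-140.8   -0.9] underside 7.2
```

View pics/s3.png

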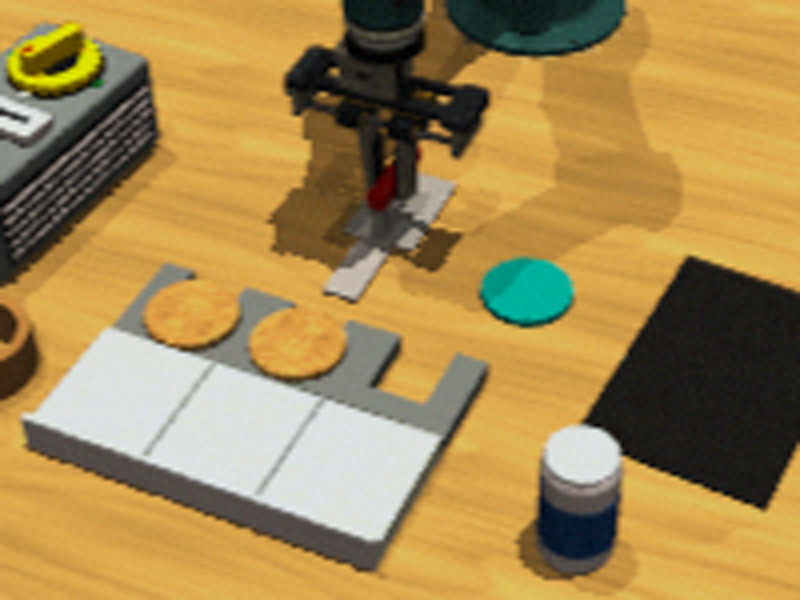

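The blade tip is at crop (342,290), level and aligned with the middle lane. I'll insert it now.

Call:
drive_tool(
  hand=[15,15,15,15,15,15,15,15],
  delta_pos=[
    [-0.4,0,0],
    [-0.5,0,0],
    [-0.5,0,0],
    [-0.5,0,0],
    [-0.5,0,0],
    [-0.5,0,0],
    [0,0,0],
    [0,0,0],
  ],
  twist=[0,0,0,0,0,0,0,0],
)

```text
time: 8.6
eef_pos: [0.5008, -0.0133, 0.0448]
tcp_rot: [0.022, 1.0, -0.0, -0.001]
contact_force: [-0.9, -0.5, -2.3]
width: 0.0199
grasp_force: 30.0
```

Run:
```python
from h import *
o=get_obs(); rackto(o,-.068,0,.008); print(o['contact_force'])
# arc plan: top edge of tip (u+3mm) at pivot(-6,20)
d=.062
for th in range(0,111,10):
    t=np.radians(th); print(th,round(-6-d*1e3*np.cos(t),1),round(20+d*1e3*np.sin(t)-3,1))
```

```text
tcp [ 0.5008 -0.0133  0.0448] yaw -0.0431 t 8.6 w 0.0199 F [-0.9 -0.5 -2.3] g 30.0
twist first -0.0 then [-0.    0.05 -0.01]
tip rack x,y mm [-68.   -1.3] underside 7.8
[-0.91813289 -0.54438137 -2.29386375]
0 -68.0 17.0
10 -67.1 27.8
20 -64.3 38.2
30 -59.7 48.0
40 -53.5 56.9
50 -45.9 64.5
60 -37.0 70.7
70 -27.2 75.3
80 -16.8 78.1
90 -6.0 79.0
100 4.8 78.1
110 15.2 75.3
```

Call:
drive_tool(
  hand=[15,15,15,15,15,15,15,15],
  delta_pos=[
    [0,0,-0.3],
    [0,0,-0.2],
    [-0.04,0,-0.3],
    [-0.06,0,-0.22],
    [-0.07,0,-0.21],
    [-0.09,0,-0.2],
    [-0.09,0,-0.19],
    [0,0,0],
  ],
  twist=[0,0,0,0,0,0,0,0],
)

```text
time: 9.4
eef_pos: [0.5108, -0.0136, 0.0863]
tcp_rot: [0.021, 1.0, 0.0, 0.001]
contact_force: [0.5, 0.8, -1.8]
width: 0.0197
grasp_force: 30.0
```

Run:
```python
from h import *
o=get_obs(); rackto(o,-.0597,0,.048)
f=grab_frame('scene'); 
a=cv2.resize(f[150:270,190:350],(800,600),interpolation=cv2.INTER_CUBIC)
cv2.imwrite('pics/s4.png',a[:,:,::-1])
```

```text
tcp [ 0.5108 -0.0136  0.0863] yaw -0.043 t 9.4 w 0.0197 F [ 0.5  0.8 -1.8] g 30.0
twist first -0.0 then [0.07 0.05 0.05]
tip rack x,y mm [-58.   -1.2] underside 49.3
```

View pics/s4.png

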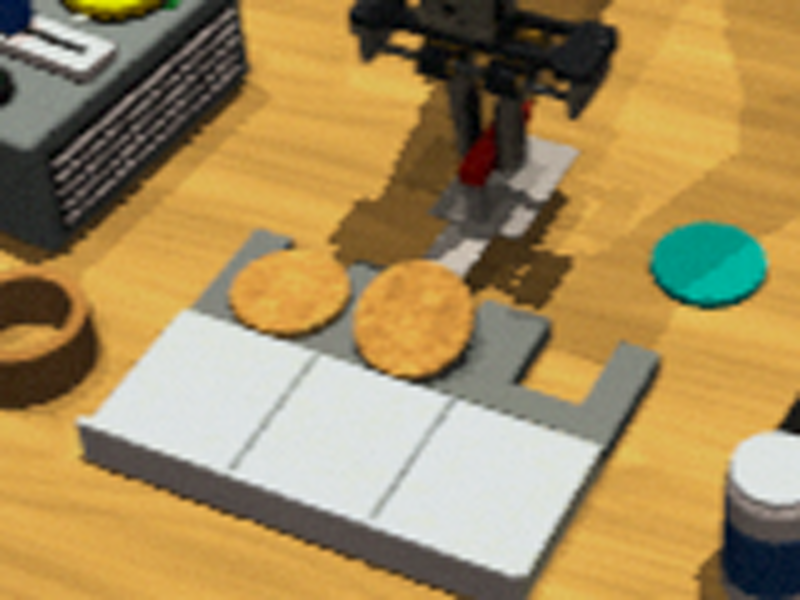

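The middle coaster is tilted about 30° at (415,320) with its back edge at the step. I'll continue the arc.

Call:
drive_tool(
  hand=[15,15,15,15,15,15,15,15],
  delta_pos=[
    [-0.12,0,-0.17],
    [-0.13,0,-0.17],
    [-0.15,0,-0.15],
    [-0.15,0,-0.15],
    [-0.18,0,-0.13],
    [-0.18,0,-0.12],
    [-0.19,0,-0.09],
    [-0.2,0,-0.09],
  ],
  twist=[0,0,0,0,0,0,0,0],
)

```text
time: 10.25
eef_pos: [0.5428, -0.015, 0.1125]
tcp_rot: [0.021, 1.0, 0.0, 0.0]
contact_force: [0.0, 0.5, -2.6]
width: 0.0194
grasp_force: 30.0
```

Call:
drive_tool(
  hand=[15,15,15,15,15,15,15,15],
  delta_pos=[
    [-0.2,0,-0.06],
    [-0.2,0,-0.05],
    [-0.2,0,-0.02],
    [-0.2,0,-0.02],
    [-0.2,0,0],
    [-0.2,0,0],
    [-0.2,0,0],
    [-0.2,0,0],
  ],
  twist=[0,0,0,0,0,0,0,0],
)

```text
time: 11.05
eef_pos: [0.5827, -0.0167, 0.116]
tcp_rot: [0.021, 1.0, 0.0, -0.0]
contact_force: [1.0, 0.5, -1.9]
width: 0.0197
grasp_force: 30.0
```

Call:
drive_tool(
  hand=[15,15,15,15,15,15,15,15],
  delta_pos=[
    [-0.2,0,0],
    [-0.2,0,0],
    [-0.2,0,0],
    [0,0,0],
    [0,0,0],
    [0,0,0],
    [0,0,0],
    [0,0,0],
  ],
  twist=[0,0,0,0,0,0,0,0],
)

```text
time: 11.85
eef_pos: [0.5971, -0.0173, 0.1162]
tcp_rot: [0.021, 1.0, 0.0, 0.0]
contact_force: [-0.5, -0.6, -2.6]
width: 0.0197
grasp_force: 30.0
```

Run:
```python
from h import *
o=get_obs(); rackto(o,-.03,0,.080)
f=grab_frame('scene'); 
a=cv2.resize(f[150:270,190:350],(640,480),interpolation=cv2.INTER_CUBIC)
cv2.imwrite('pics/s5.png',a[:,:,::-1])
```

```text
tcp [ 0.5971 -0.0173  0.1162] yaw -0.0429 t 11.85 w 0.0197 F [-0.5 -0.6 -2.6] g 30.0
twist first -0.0 then [ 2.34  0.05 -0.03]
tip rack x,y mm [28.4 -1.2] underside 79.2
```

View pics/s5.png

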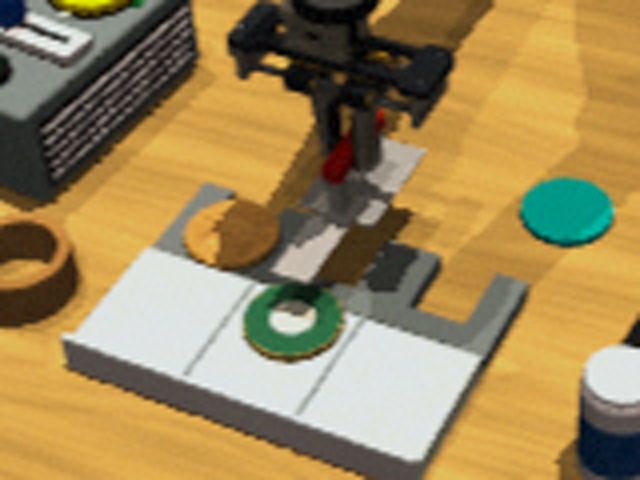

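The coaster is flipped, with its green face up at (293,320). I'll back off, lower the blade and push.

Call:
drive_tool(
  hand=[15,15,15,15,15,15,15,15],
  delta_pos=[
    [0.8,0,0],
    [0.8,0,0],
    [0.8,0.05,0],
    [0,0,0.6],
    [0,0,0.6],
    [0,0,0.5],
    [0,0,0.27],
    [0,0,0],
  ],
  twist=[0,0,0,0,0,0,0,0],
)

```text
time: 12.7
eef_pos: [0.5368, -0.0136, 0.0659]
tcp_rot: [0.022, 1.0, -0.0, -0.001]
contact_force: [0.2, 0.4, -1.8]
width: 0.0195
grasp_force: 30.0
```

Call:
drive_tool(
  hand=[15,15,15,15,15,15,15,15],
  delta_pos=[
    [-0.2,0,0],
    [-0.3,0,0],
    [-0.3,0,0],
    [-0.3,0,0],
    [-0.3,0,0],
    [-0.3,0,0],
    [-0.3,0,0],
    [0,0,0],
  ],
  twist=[0,0,0,0,0,0,0,0],
)

```text
time: 13.5
eef_pos: [0.589, -0.0157, 0.067]
tcp_rot: [0.021, 1.0, -0.0, 0.001]
contact_force: [0.3, 0.0, -1.7]
width: 0.0198
grasp_force: 30.0
```

```bash
cat >> h.py <<'E'
def coasters(cam='top',o=None):
    for d in trace(cam,'coaster_a')[:5]:
        ys,xs=np.nonzero(d['mask']); (c,r)=cv2.minEnclosingCircle(np.c_[xs,ys].astype(np.float32))
        P=unproj(cam,[[xs.mean(),ys.mean()],c],.035,o); D=P[:,:2]-RK[:2]; cc,s=np.cos(RK[2]),np.sin(RK[2])
        print(round(d['confidence'],2),d['box'],(np.c_[D@[cc,s],D@[-s,cc]]*1e3).round(0).tolist(),'r',round(r,1))
E
python3 - <<'E'
from h import *
o=get_obs(); rackto(o,.039,0,.030)
f=grab_frame('top'); coasters()
f=grab_frame('scene'); coasters('scene')
E
```

```text
tcp [ 0.589  -0.0157  0.067 ] yaw -0.043 t 13.5 w 0.0198 F [ 0.3  0.  -1.7] g 30.0
twist first -0.0 then [-0.75 -0.    0.  ]
tip rack x,y mm [20.3  0. ] underside 30.0
0.9 [337.3, 145.2, 33.0, 27.8] [[62.0, 2.0], [61.0, 2.0]] r 13.4
0.67 [287.7, 230.4, 29.6, 20.7] [[-221.0, 161.0], [-221.0, 160.0]] r 13.0
0.65 [377.5, 181.2, 22.5, 21.7] [[-42.0, -125.0], [-46.0, -116.0]] r 12.1
0.75 [321.4, 196.0, 21.0, 13.1] [[-189.0, 176.0], [-187.0, 176.0]] r 10.9
0.72 [237.1, 199.2, 25.8, 21.3] [[-38.0, -97.0], [-37.0, -97.0]] r 12.1
0.59 [248.2, 225.6, 27.4, 21.0] [[64.0, 5.0], [64.0, 5.0]] r 13.5
0.45 [204.3, 197.3, 115.9, 72.7] [[60.0, 27.0], [34.0, 7.0]] r 58.6
```

Call:
drive_tool(
  hand=[15,15,15,15,15,15,15,15],
  delta_pos=[
    [-0.2,0,0],
    [-0.2,0,0],
    [-0.2,0,0],
    [-0.15,0,0],
    [0,0,0],
    [0,0,0],
    [0,0,0],
    [0,0,0],
  ],
  twist=[0,0,0,0,0,0,0,0],
)

```text
time: 14.5
eef_pos: [0.606, -0.0165, 0.0669]
tcp_rot: [0.021, 1.0, 0.0, 0.0]
contact_force: [0.6, 0.2, -2.1]
width: 0.02
grasp_force: 30.0
```

Run:
```python
from h import *
o=get_obs(); rackto(o,.041,0,.030)
f=grab_frame('top'); coasters()
f=grab_frame('scene'); coasters('scene')
```

```text
tcp [ 0.606  -0.0165  0.0669] yaw -0.0429 t 14.5 w 0.02 F [ 0.6  0.2 -2.1] g 30.0
twist first -0.0 then [-0.15 -0.   -0.  ]
tip rack x,y mm [37.2  0. ] underside 29.9
0.92 [288.4, 228.3, 29.3, 23.0] [[-220.0, 162.0], [-219.0, 162.0]] r 12.6
0.9 [335.2, 138.7, 35.6, 28.5] [[81.0, 1.0], [81.0, 1.0]] r 13.0
0.61 [244.2, 228.7, 27.8, 24.5] [[87.0, 6.0], [85.0, 4.0]] r 13.3
0.6 [320.2, 191.5, 23.5, 17.3] [[-190.0, 174.0], [-189.0, 175.0]] r 11.8
0.53 [237.5, 200.8, 26.0, 17.1] [[-36.0, -96.0], [-35.0, -94.0]] r 11.8
```

Call:
drive_tool(
  hand=[15,15,15,15,15,15,15,15],
  delta_pos=[
    [0.5,0,0],
    [0.9,0,0],
    [1,0,0],
    [1,0,0],
    [1,0,0],
    [1,0,0],
    [1,0,0],
    [0.7,0,0],
  ],
  twist=[0,0,0,0,0,0,0,0],
)

```text
time: 15.5
eef_pos: [0.427, -0.0088, 0.067]
tcp_rot: [0.022, 1.0, 0.0, -0.0]
contact_force: [0.5, 0.3, -2.6]
width: 0.0195
grasp_force: 30.0
```

Call:
drive_tool(
  hand=[15,15,15,15,15,15,15,15],
  delta_pos=[
    [0,-0.8,0],
    [0,-1,0],
    [0,-1,0],
    [0,-1,0],
    [0,-0.48,0.2],
    [0,0,0.4],
    [0,0,0.28],
    [0,0,0],
  ],
  twist=[0,0,0,0,0,0,0,0],
)

```text
time: 16.3
eef_pos: [0.4235, -0.1147, 0.0438]
tcp_rot: [0.021, 1.0, 0.0, -0.001]
contact_force: [-0.3, 0.9, -1.6]
width: 0.0196
grasp_force: 30.0
```

Run:
```python
from h import *
o=get_obs(); rackto(o,-.066,-.107,.008)
f=grab_frame('top'); coasters()
f=grab_frame('scene'); coasters('scene')
```

```text
tcp [ 0.4235 -0.1147  0.0438] yaw -0.0414 t 16.3 w 0.0196 F [-0.3  0.9 -1.6] g 30.0
twist first 0.01 then [-3.   -0.04 -0.05]
tip rack x,y mm [-140.9 -105.7] underside 6.8
0.97 [289.4, 228.9, 28.7, 21.5] [[-221.0, 161.0], [-220.0, 162.0]] r 13.2
0.83 [338.0, 137.6, 29.8, 30.4] [[81.0, 2.0], [81.0, 2.0]] r 12.8
0.74 [369.8, 220.1, 16.3, 56.1] [[-236.0, -93.0], [-243.0, -87.0]] r 29.3
0.56 [363.8, 180.1, 33.4, 24.0] [[-50.0, -104.0], [-50.0, -105.0]] r 13.2
0.4 [209.4, 187.3, 64.3, 83.3] [[-194.0, 363.0], [-195.0, 363.0]] r 45.6
0.68 [243.0, 229.4, 28.2, 23.3] [[86.0, 7.0], [87.0, 7.0]] r 13.9
0.63 [236.0, 199.1, 27.1, 19.4] [[-38.0, -99.0], [-35.0, -96.0]] r 12.0
0.6 [320.0, 195.7, 22.8, 15.6] [[-190.0, 176.0], [-190.0, 177.0]] r 11.2
0.52 [203.0, 198.1, 119.4, 70.5] [[56.0, 26.0], [31.0, 6.0]] r 58.5
```

Call:
drive_tool(
  hand=[15,15,15,15,15,15,15,15],
  delta_pos=[
    [-0.4,-0.04,0],
    [-0.5,0,-0.04],
    [-0.5,0,0],
    [-0.5,0,0],
    [-0.5,0,0],
    [-0.5,0,0],
    [-0.05,0,0],
    [0,0,0],
  ],
  twist=[0,0,0,0,0,0,0,0],
)

```text
time: 17.3
eef_pos: [0.4977, -0.1199, 0.0456]
tcp_rot: [0.021, 1.0, 0.0, -0.0]
contact_force: [0.4, 0.1, -2.7]
width: 0.0191
grasp_force: 30.0
```

Call:
drive_tool(
  hand=[15,15,15,15,15,15,15,15],
  delta_pos=[
    [0,0,-0.3],
    [0,0,-0.2],
    [-0.04,0,-0.3],
    [-0.06,0,-0.22],
    [-0.07,0,-0.21],
    [-0.09,0,-0.2],
    [-0.09,0,-0.19],
    [0,0,0],
  ],
  twist=[0,0,0,0,0,0,0,0],
)

```text
time: 18.1
eef_pos: [0.5074, -0.1204, 0.0871]
tcp_rot: [0.021, 1.0, -0.0, 0.001]
contact_force: [-0.5, 0.7, -1.9]
width: 0.0196
grasp_force: 30.0
```

Run:
```python
from h import *
o=get_obs(); rackto(o,-.0597,-.107,.048)
f=grab_frame('scene'); 
a=cv2.resize(f[150:270,190:350],(640,480),interpolation=cv2.INTER_CUBIC)
cv2.imwrite('pics/s6.png',a[:,:,::-1])
```

```text
tcp [ 0.5074 -0.1204  0.0871] yaw -0.0428 t 18.1 w 0.0196 F [-0.5  0.7 -1.9] g 30.0
twist first 0.0 then [0.12 0.04 0.08]
tip rack x,y mm [ -56.8 -108. ] underside 50.1
```

View pics/s6.png

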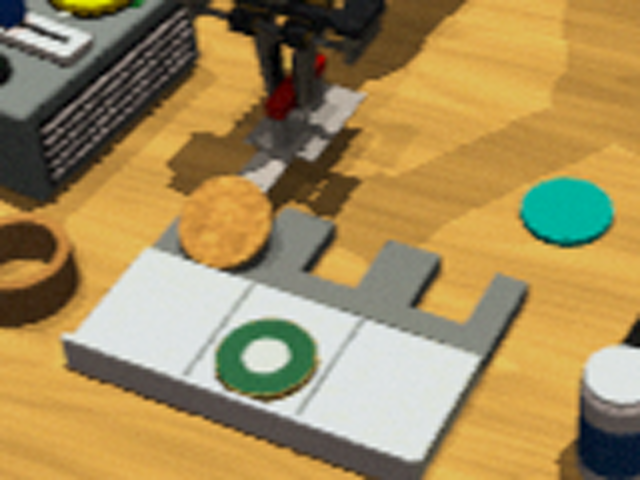

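The green coaster lies against the rim at (267,358). The second coaster is tilted at (225,222), so I'll finish its arc.

Call:
drive_tool(
  hand=[15,15,15,15,15,15,15,15],
  delta_pos=[
    [-0.12,0,-0.17],
    [-0.13,0,-0.17],
    [-0.15,0,-0.15],
    [-0.15,0,-0.15],
    [-0.18,0,-0.13],
    [-0.18,0,-0.12],
    [-0.19,0,-0.09],
    [-0.2,0,-0.09],
  ],
  twist=[0,0,0,0,0,0,0,0],
)

```text
time: 18.95
eef_pos: [0.5394, -0.1217, 0.1133]
tcp_rot: [0.021, 1.0, -0.0, 0.0]
contact_force: [-0.2, -0.3, -2.5]
width: 0.0199
grasp_force: 30.0
```

Call:
drive_tool(
  hand=[15,15,15,15,15,15,15,15],
  delta_pos=[
    [-0.2,0,-0.06],
    [-0.2,0,-0.05],
    [-0.2,0,-0.02],
    [-0.2,0,-0.02],
    [-0.2,0,0],
    [-0.2,0,0],
    [-0.2,0,0],
    [-0.2,0,0],
  ],
  twist=[0,0,0,0,0,0,0,0],
)

```text
time: 19.75
eef_pos: [0.5793, -0.1234, 0.1168]
tcp_rot: [0.021, 1.0, 0.0, -0.0]
contact_force: [-0.2, 0.3, -2.9]
width: 0.0194
grasp_force: 30.0
```

Call:
drive_tool(
  hand=[15,15,15,15,15,15,15,15],
  delta_pos=[
    [-0.2,0,0],
    [-0.2,0,0],
    [-0.2,0,0],
    [0,0,0],
    [0,0,0],
    [0,0,0],
    [0,0,0],
    [0,0,0],
  ],
  twist=[0,0,0,0,0,0,0,0],
)

```text
time: 20.55
eef_pos: [0.5938, -0.1241, 0.1169]
tcp_rot: [0.021, 1.0, 0.0, -0.0]
contact_force: [-0.1, -0.4, -3.1]
width: 0.0195
grasp_force: 30.0
```

Run:
```python
from h import *
o=get_obs(); rackto(o,-.03,-.106,.030)
f=grab_frame('top'); coasters()
f=grab_frame('scene'); coasters('scene')
for d in trace('scene','coaster_a')[:5]: print(d['box'],f[d['mask']].mean(0).round())
```

```text
tcp [ 0.5938 -0.1241  0.1169] yaw -0.043 t 20.55 w 0.0195 F [-0.1 -0.4 -3.1] g 30.0
twist first -0.0 then [2.38 0.08 2.  ]
tip rack x,y mm [  29.6 -108. ] underside 79.9
0.89 [336.7, 136.8, 33.4, 29.7] [[79.0, 2.0], [79.0, 2.0]] r 13.5
0.79 [366.8, 157.7, 30.5, 19.7] [[43.0, -99.0], [33.0, -106.0]] r 13.1
0.73 [287.9, 229.0, 27.4, 23.0] [[-221.0, 162.0], [-221.0, 162.0]] r 13.3
0.94 [246.2, 229.4, 25.9, 22.0] [[84.0, 6.0], [82.0, 5.0]] r 13.5
0.88 [224.9, 212.6, 28.4, 21.9] [[37.0, -101.0], [39.0, -99.0]] r 12.2
0.68 [321.7, 193.0, 18.7, 19.0] [[-191.0, 177.0], [-190.0, 177.0]] r 11.5
[246.2, 229.4, 25.9, 22.0] [101. 140. 105.]
[224.9, 212.6, 28.4, 21.9] [ 69.  97. 131.]
[321.7, 193.0, 18.7, 19.0] [ 19. 166. 142.]
```

Call:
drive_tool(
  hand=[15,15,15,15,15,15,15,15],
  delta_pos=[
    [0.8,0,0],
    [0.8,0,0],
    [0.8,0.1,0],
    [0,0,0.6],
    [0,0,0.6],
    [0,0,0.5],
    [0,0,0.29],
    [0,0,0],
  ],
  twist=[0,0,0,0,0,0,0,0],
)

```text
time: 21.6
eef_pos: [0.5334, -0.1189, 0.066]
tcp_rot: [0.021, 1.0, 0.0, -0.001]
contact_force: [-0.8, -0.5, -2.9]
width: 0.0195
grasp_force: 30.0
```

Call:
drive_tool(
  hand=[15,15,15,15,15,15,15,15],
  delta_pos=[
    [-0.2,0,0],
    [-0.3,0,0],
    [-0.3,0,0],
    [-0.3,0,0],
    [-0.3,0,0],
    [-0.3,0,0],
    [-0.3,0,0],
    [0,0,0],
  ],
  twist=[0,0,0,0,0,0,0,0],
)

```text
time: 22.4
eef_pos: [0.5854, -0.1211, 0.0671]
tcp_rot: [0.021, 1.0, -0.0, 0.001]
contact_force: [0.1, 0.5, -2.4]
width: 0.02
grasp_force: 30.0
```

Call:
drive_tool(
  hand=[15,15,15,15,15,15,15,15],
  delta_pos=[
    [-0.2,0,0],
    [-0.2,0,0],
    [-0.2,0,0],
    [-0.15,0,0],
    [0,0,0],
    [0,0,0],
    [0,0,0],
    [0,0,0],
  ],
  twist=[0,0,0,0,0,0,0,0],
)

```text
time: 23.2
eef_pos: [0.6026, -0.122, 0.0671]
tcp_rot: [0.022, 1.0, 0.0, 0.0]
contact_force: [-0.3, 0.0, -2.1]
width: 0.0199
grasp_force: 30.0
```

Run:
```python
from h import *
o=get_obs(); rackto(o,.039,-.106,.030)
f=grab_frame('top'); coasters()
f=grab_frame('scene'); coasters('scene')
a=cv2.resize(f[150:270,190:350],(640,480),interpolation=cv2.INTER_CUBIC)
cv2.imwrite('pics/s7.png',a[:,:,::-1])
```

```text
tcp [ 0.6026 -0.122   0.0671] yaw -0.0431 t 23.2 w 0.0199 F [-0.3  0.  -2.1] g 30.0
twist first -0.0 then [-0.02 -0.02  0.01]
tip rack x,y mm [  38.4 -105.5] underside 30.1
0.92 [336.3, 139.9, 32.5, 27.9] [[81.0, 2.0], [81.0, 3.0]] r 13.3
0.72 [286.2, 227.6, 30.4, 24.4] [[-221.0, 163.0], [-221.0, 164.0]] r 13.4
0.65 [432.4, 183.5, 59.2, 84.9] [[-160.0, -373.0], [-161.0, -376.0]] r 45.8
0.63 [368.0, 141.7, 28.3, 25.3] [[82.0, -106.0], [82.0, -106.0]] r 13.0
0.79 [320.5, 193.4, 19.1, 18.5] [[-190.0, 176.0], [-195.0, 175.0]] r 11.5
0.64 [246.7, 230.0, 25.2, 18.7] [[85.0, 6.0], [89.0, 8.0]] r 13.0
```

View pics/s7.png

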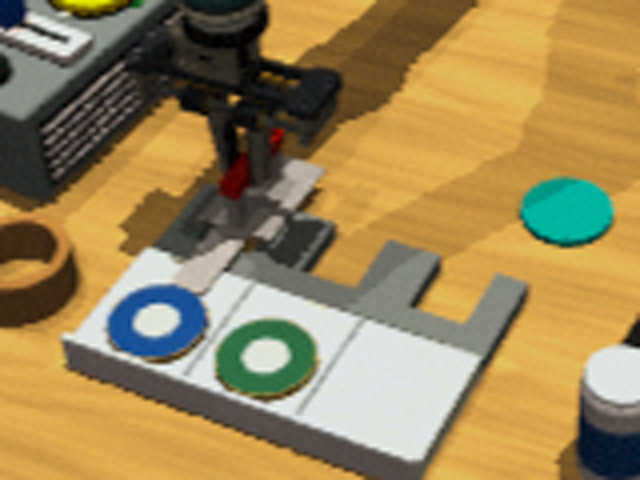

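The blue coaster at (157,322) and the green one at (267,358) both lie coloured face up at the rim. Now I'll return the spatula to the mat.

Call:
drive_tool(
  hand=[15,15,15,15,15,15,15,15],
  delta_pos=[
    [0.5,0,0],
    [1,0,0],
    [1,0,0],
    [1,0,0],
    [0,0,-0.8],
    [0,0,-1],
    [0.1,1,-0.7],
    [0.1,1,0],
  ],
  twist=[0,0,0,0,0,0,0,0],
)

```text
time: 24.2
eef_pos: [0.5144, -0.0684, 0.1324]
tcp_rot: [0.023, 1.0, -0.0, 0.003]
contact_force: [0.7, 0.4, -2.9]
width: 0.0194
grasp_force: 30.0
```

Call:
drive_tool(
  hand=[15,15,15,15,15,15,15,15],
  delta_pos=[
    [0.1,1,0],
    [0.1,1,0],
    [0.1,1,0],
    [0.1,1,0],
    [0.1,1,0],
    [0.1,1,0],
    [0.1,1,0],
    [0.1,1,0],
  ],
  twist=[0,0,0,0,0,0,0,0],
)

```text
time: 25.0
eef_pos: [0.501, 0.1336, 0.1298]
tcp_rot: [0.022, 1.0, 0.0, 0.0]
contact_force: [0.1, -0.9, -2.0]
width: 0.0194
grasp_force: 30.0
```

Call:
drive_tool(
  hand=[15,15,15,15,15,15,15,15],
  delta_pos=[
    [0,1,0],
    [0,1,0],
    [0,1,0],
    [0,1,0],
    [0,1,0],
    [0,1,0],
    [0,0.9,0],
    [0,0,0],
  ],
  twist=[0,0,0,0,0,0,0,0],
)

```text
time: 25.8
eef_pos: [0.5077, 0.3091, 0.1296]
tcp_rot: [0.019, 1.0, 0.001, 0.0]
contact_force: [-1.0, 0.3, -1.5]
width: 0.0196
grasp_force: 30.0
```

Run:
```python
from h import *
o=get_obs(); todo(o,.508,.357,.041,-.043)
f=grab_frame('top'); coasters()
```

```text
tcp [0.5077 0.3091 0.1296] yaw -0.0382 t 25.8 w 0.0196 F [-1.   0.3 -1.5] g 30.0
twist first 0.05 then [0.07 1.91 3.55]
0.71 [290.3, 226.9, 27.9, 24.2] [[-221.0, 162.0], [-222.0, 161.0]] r 13.4
0.69 [366.6, 141.4, 34.7, 23.6] [[82.0, -107.0], [83.0, -107.0]] r 13.5
0.59 [338.0, 139.6, 29.9, 27.0] [[81.0, 1.0], [82.0, 1.0]] r 13.1
```

Call:
drive_tool(
  hand=[15,15,15,15,15,15,15,15],
  delta_pos=[
    [0,0.9,0],
    [0.07,1,0],
    [0,0,1],
    [0,0,1],
    [0,0,0.8],
    [0,0,0.4],
    [0,0,0.2],
    [0,0,0],
  ],
  twist=[0,0,0,0,0,0,0,0],
)

```text
time: 26.7
eef_pos: [0.5096, 0.3517, 0.0451]
tcp_rot: [0.022, 1.0, -0.0, 0.0]
contact_force: [1.6, -0.2, -2.6]
width: 0.0195
grasp_force: 30.0
```

Call:
drive_tool(
  hand=[15,15,15,15,15,15,15,15],
  delta_pos=[
    [0,0,0.06],
    [0,0,0.06],
    [0,0,0.04],
    [0,0,0],
    [0,0,0],
    [0,0,0],
    [0,0,0],
    [0,0,0],
  ],
  twist=[0,0,0,0,0,0,0,0],
)

```text
time: 27.5
eef_pos: [0.5099, 0.3527, 0.0443]
tcp_rot: [0.022, 1.0, 0.001, 0.001]
contact_force: [-4.7, -4.7, 17.8]
width: 0.0197
grasp_force: 30.0
```

Call:
drive_tool(
  hand=[15,15,15,30,45,60,80,91],
  delta_pos=[
    [0,0,-0.06],
    [0,0,-0.04],
    [0,0,0],
    [0,0,0],
    [0,0,0],
    [0,0,0],
    [0,0,0],
    [0,0,0],
  ],
  twist=[0,0,0,0,0,0,0,0],
)

```text
time: 28.3
eef_pos: [0.5087, 0.3526, 0.0429]
tcp_rot: [0.021, 1.0, -0.0, -0.0]
contact_force: [0.3, 0.0, -0.6]
width: 0.0576
grasp_force: 0.0
```

Call:
drive_tool(
  hand=[91,91,91,91,91,91,91,91],
  delta_pos=[
    [0,0,0],
    [0,0,0],
    [0,0,0],
    [0,0,-0.5],
    [0,0,-1],
    [0,0,-1],
    [0,0,-1],
    [0,0,-1],
  ],
  twist=[0,0,0,0,0,0,0,0],
)

```text
time: 29.1
eef_pos: [0.5089, 0.3526, 0.1577]
tcp_rot: [0.022, 1.0, 0.0, 0.0]
contact_force: [-0.1, 0.2, -0.1]
width: 0.0909
grasp_force: 0.0
```

Call:
drive_tool(
  hand=[91,91,91,91,91,91,91,91],
  delta_pos=[
    [0,0,-1],
    [0,0,-1],
    [0,0,-1],
    [0,0,0],
    [0,0,0],
    [0,0,0],
    [0,0,0],
    [0,0,0],
  ],
  twist=[0,0,0,0,0,0,0,0],
)

```text
time: 29.9
eef_pos: [0.5084, 0.3522, 0.2295]
tcp_rot: [0.021, 1.0, -0.001, -0.001]
contact_force: [-0.2, -0.3, -0.1]
width: 0.0913
grasp_force: 0.0
```

Run:
```python
from h import *
o=get_obs(); f=grab_frame('wrist')
ds=trace('wrist','spatula')
for d in ds[:2]:
    print(d['confidence'],d['box'])
    p,e=fit('wrist',d['mask'],[b+[0,0,.003] for b in MODEL['spatula']],[.499,.354,-.04],o); print(p.round(4),e)
# blower parts
todo(o,.444,-.366,.24,-.04)
```

```text
0.88 [434.5, 163.3, 119.9, 84.6]
[ 1.0723  0.4473 -1.34  ] 1.0
0.86 [292.8, 118.9, 60.9, 141.4]
[ 0.4985  0.3543 -0.0406] 0.034506297122610996
tcp [0.5084 0.3522 0.2295] yaw -0.0429 t 29.9 w 0.0913 F [-0.2 -0.3 -0.1] g 0.0
twist first -0.03 then [  1.42 -28.81  -0.38]
```

Call:
drive_tool(
  hand=[91,91,91,91,91,91,91,91],
  delta_pos=[
    [0.05,-1,-0.5],
    [0.05,-1,-0.5],
    [0.05,-1,0],
    [0.05,-1,0],
    [0.05,-1,0],
    [0.05,-1,0],
    [0.05,-1,0],
    [0.05,-1,0],
  ],
  twist=[0,0,0,0,0,0,0,0],
)

```text
time: 30.8
eef_pos: [0.49, 0.1521, 0.2555]
tcp_rot: [0.022, 1.0, -0.0, -0.0]
contact_force: [0.7, -0.6, -0.8]
width: 0.091
grasp_force: 0.0
```

Call:
drive_tool(
  hand=[91,91,91,91,91,91,91,91],
  delta_pos=[
    [0.05,-1,0],
    [0.05,-1,0],
    [0.05,-1,0],
    [0.05,-1,0],
    [0.05,-1,0],
    [0.05,-1,0],
    [0.05,-1,0],
    [0.05,-1,0],
  ],
  twist=[0,0,0,0,0,0,0,0],
)

```text
time: 31.6
eef_pos: [0.4714, -0.0473, 0.2556]
tcp_rot: [0.021, 1.0, 0.0, 0.0]
contact_force: [0.5, 0.9, 0.8]
width: 0.0911
grasp_force: 0.0
```

Call:
drive_tool(
  hand=[91,91,91,91,91,91,91,91],
  delta_pos=[
    [0.05,-1,0],
    [0.05,-1,0],
    [0.05,-1,0],
    [0.05,-1,0],
    [0.05,-1,0],
    [0.05,-1,0],
    [0.05,-1,0],
    [0.05,-1,0],
  ],
  twist=[0,0,0,0,0,0,0,0],
)

```text
time: 32.4
eef_pos: [0.4529, -0.2466, 0.2555]
tcp_rot: [0.021, 1.0, 0.0, 0.0]
contact_force: [-0.2, -0.2, -0.3]
width: 0.0908
grasp_force: 0.0
```

Call:
drive_tool(
  hand=[91,91,91,91,91,91,91,91],
  delta_pos=[
    [0.05,-1,0],
    [0.05,-1,0],
    [0.05,-1,0],
    [0.05,-1,0],
    [0,0,0],
    [0,0,0],
    [0,0,0],
    [0,0,0],
  ],
  twist=[0,0,0,0,0,0,0,0],
)

```text
time: 33.2
eef_pos: [0.4442, -0.3441, 0.2555]
tcp_rot: [0.021, 1.0, 0.0, 0.0]
contact_force: [0.2, 0.1, 0.2]
width: 0.0904
grasp_force: 0.0
```

Run:
```python
from h import *
o=get_obs(); f=grab_frame('wrist'); todo(o,.444,-.366,.24,-.04)
for l in('blower','cap_ring','gate','start'):
    for d in trace('wrist',l)[:1]:
        ys,xs=np.nonzero(d['mask']); (c,r)=cv2.minEnclosingCircle(np.c_[xs,ys].astype(np.float32))
        print(l,round(d['confidence'],2),d['box'],np.round([xs.mean(),ys.mean()],1),c,r)
        if l=='blower':print(fit('wrist',d['mask'],MODEL[l],[.508,-.375,-.144],o))
cv2.imwrite('pics/w3.png',f[:,:,::-1])
```

```text
tcp [ 0.4442 -0.3441  0.2555] yaw -0.0411 t 33.2 w 0.0904 F [0.2 0.1 0.2] g 0.0
twist first -0.01 then [-0.03 -0.88  0.62]
blower 0.77 [237.4, 124.7, 135.5, 196.8] [301. 221.] (298.2994689941406, 225.10633850097656) 110.52090454101562
(array([ 0.51290945, -0.37308054, -0.13983995]), np.float64(0.10880990648926038))
cap_ring 0.74 [254.2, 147.3, 96.5, 97.0] [300.6 197. ] (300.8500061035156, 197.0749969482422) 47.082767486572266
gate 0.68 [260.0, 271.1, 21.3, 36.5] [270.  289.4] (269.0, 289.0) 20.61562728881836
```

View pics/w3.png

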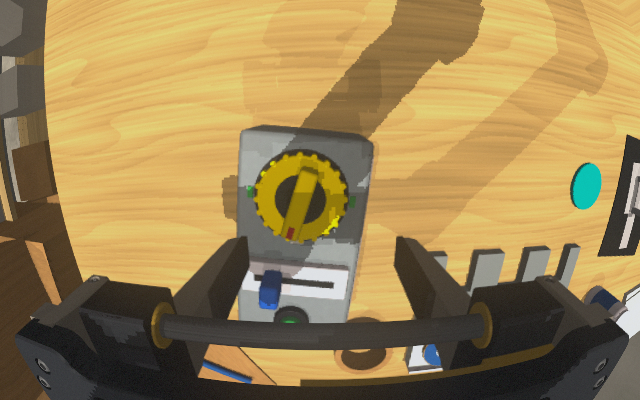

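The wrist view shows the ring at (301,197), with its bar running from (313,170) to (289,240). The gate grip is at (270,289) and the green button at (291,318).

Run:
```python
from h import *
o=get_obs(); f=grab_frame('wrist').astype(int)
print('q',o['q'].round(2))
print('ring ctr',unproj('wrist',[300.8,197.0],.123,o)[0].round(4))
bl=np.array([.510,-.374,-.142])
for n,B in dict(ring=[-65,0,125],bar=[-65,0,151],start=[95,0,120],gate0=[30,-35,155]).items(): 
    P=place(bl,np.array([B])/1000.);print(n,P.round(4),proj('wrist',P,o).round(1))
# bar: bright yellow-ish top; segment by hull of mask: use yellow pixels within inner disc r<24px plus along
p=unproj('wrist',[[313,170],[289,240]],.151,o); d=p[1]-p[0]; print('bar',p.round(4),p.mean(0).round(4),'ang',np.arctan2(d[1],d[0]),np.hypot(*d[:2]))
hsv=cv2.cvtColor(f.astype(np.uint8),cv2.COLOR_RGB2HSV)
ys,xs=np.mgrid[:400,:640]; inner=(np.hypot(xs-300.8,ys-199)<21)&(hsv[...,1]>120)&(hsv[...,2]>60)&(hsv[...,0]>18)&(hsv[...,0]<40)
pts=np.c_[xs[inner],ys[inner]].astype(np.float32); print(inner.sum())
v=cv2.fitLine(pts,cv2.DIST_L2,0,.01,.01).ravel(); q=unproj('wrist',[v[2:]-v[:2]*30,v[2:]+v[:2]*30],.151,o); d=q[1]-q[0]; print(v,q.mean(0).round(4),np.arctan2(d[1],d[0]))
```

```text
q [ 0.18  0.29  0.52  1.81 -0.16  1.09  2.28]
ring ctr [ 0.4467 -0.365   0.123 ]
ring [[ 0.4457 -0.3648  0.125 ]] [[300.8 196.6]]
bar [[ 0.4457 -0.3648  0.151 ]] [[299.1 204.3]]
start [[ 0.604  -0.3874  0.12  ]] [[291.8 319.5]]
gate0 [[ 0.5347 -0.4129  0.155 ]] [[259.1 288.7]]
bar [[ 0.4139 -0.3503  0.151 ]
 [ 0.4815 -0.377   0.151 ]] [ 0.4477 -0.3637  0.151 ] ang -0.37699989810559903 0.07269502258590377
815
[  0.31400865  -0.9494201  301.55215    199.13129   ] [ 0.4416 -0.3626  0.151 ] 2.7745032980928626
```

Call:
drive_tool(
  hand=[91,91,91,91,91,91,91,91],
  delta_pos=[
    [0,0,0],
    [0,0,0],
    [0,0,0],
    [0,0,0],
    [-0.38,-0.75,0],
    [0,0,0.8],
    [0,0,1],
    [0,0,0.7],
  ],
  twist=[1,1,1,0.15,0,0,0,0],
)

```text
time: 34.3
eef_pos: [0.4455, -0.3659, 0.1918]
tcp_rot: [0.184, 0.983, 0.0, -0.0]
contact_force: [-1.1, -0.3, -0.1]
width: 0.091
grasp_force: 0.0
```

Run:
```python
from h import *
o=get_obs(); f=grab_frame('wrist'); todo(o,.4462,-.365,.130,-.372)
print(o['q'].round(2))
for d in trace('wrist','cap_ring')[:1]:
    ys,xs=np.nonzero(d['mask']); c,r=cv2.minEnclosingCircle(np.c_[xs,ys].astype(np.float32)); print(c,r,unproj('wrist',c,.123,o).round(4))
for a in(-.42,-.37,-.32):
    print(a,proj('wrist',place([.4462,-.365,a],box(-35,35,-9,9,151,151)[::2]),o).round(0).tolist())
cv2.imwrite('pics/w4.png',f[:,:,::-1])
```

```text
tcp [ 0.4455 -0.3659  0.1918] yaw -0.3706 t 34.3 w 0.091 F [-1.1 -0.3 -0.1] g 0.0
twist first 0.01 then [-0.02  0.04  2.47]
[ 0.19  0.4   0.56  1.84 -0.25  0.98  2.06]
(323.1192932128906, 214.0988311767578) 58.60208511352539 [[ 0.4457 -0.3634  0.123 ]]
-0.42 [[311.0, 181.0], [337.0, 182.0], [308.0, 269.0], [331.0, 270.0]]
-0.37 [[309.0, 181.0], [335.0, 181.0], [310.0, 270.0], [333.0, 270.0]]
-0.32 [[306.0, 182.0], [332.0, 181.0], [312.0, 270.0], [336.0, 269.0]]
```

View pics/w4.png

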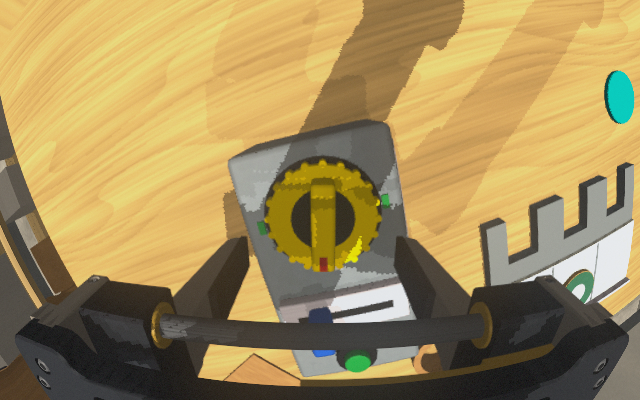

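The bar is aligned between the fingers at (323,225). I'll descend, grip and twist.

Call:
drive_tool(
  hand=[91,91,91,91,10,10,10,10],
  delta_pos=[
    [0,0.04,1],
    [0,0,1],
    [0,0,0.45],
    [0,0,0],
    [0,0,0],
    [0,0,0],
    [0,0,0],
    [0,0,0],
  ],
  twist=[0,0,0,0,0,0,0,0],
)

```text
time: 35.2
eef_pos: [0.4466, -0.3655, 0.1326]
tcp_rot: [0.185, 0.983, -0.0, 0.001]
contact_force: [-0.2, -0.4, -0.2]
width: 0.0612
grasp_force: 0.0
```

Call:
drive_tool(
  hand=[10,10,10,10,10,10,10,10],
  delta_pos=[
    [0,0,0],
    [0,0,0],
    [0,0,0],
    [0,0,0],
    [0,0,0],
    [0,0,0],
    [0,0,0],
    [0,0,0],
  ],
  twist=[0,0,0,0,0.5,1,1,1],
)

```text
time: 36.0
eef_pos: [0.4465, -0.3646, 0.1318]
tcp_rot: [0.363, 0.932, 0.001, -0.0]
contact_force: [0.9, 1.8, 0.9]
width: 0.0185
grasp_force: 29.2
```

Call:
drive_tool(
  hand=[10,10,10,10,10,10,10,10],
  delta_pos=[
    [0,0,0],
    [0,0,0],
    [0,0,0],
    [0,0,0],
    [0,0,0],
    [0,0,0],
    [0,0,0],
    [0,0,0],
  ],
  twist=[1,1,1,1,1,1,1,1],
)

```text
time: 36.8
eef_pos: [0.448, -0.3639, 0.1319]
tcp_rot: [0.71, 0.704, 0.001, 0.0]
contact_force: [4.4, 2.2, 0.0]
width: 0.0179
grasp_force: 29.2
```

Call:
drive_tool(
  hand=[10,10,10,10,10,10,10,10],
  delta_pos=[
    [0,0,0],
    [0,0,0],
    [0,0,0],
    [0,0,0],
    [0,0,0],
    [0,0,0],
    [0,0,0],
    [0,0,0],
  ],
  twist=[1,1,0.8,0.4,0,0,0,0],
)

```text
time: 37.6
eef_pos: [0.4483, -0.364, 0.1319]
tcp_rot: [0.815, 0.579, 0.001, 0.0]
contact_force: [5.6, 2.5, 0.2]
width: 0.0201
grasp_force: 34.4
```

Run:
```python
from h import *
o=get_obs(); todo(o,.4462,-.365,.130,-.372); print(o['q'].round(2),o['moment'].round(2))
```

```text
tcp [ 0.4483 -0.364   0.1319] yaw -1.9069 t 37.6 w 0.0201 F [5.6 2.5 0.2] g 34.4
twist first -14.66 then [ 0.06 -0.07  0.08]
[-0.04  0.59  0.9   1.9  -0.57  0.94  0.8 ] [ 0.58 -1.17  1.05]
```

Call:
drive_tool(
  hand=[30,60,91,91,91,91,91,91],
  delta_pos=[
    [0,0,0],
    [0,0,0],
    [0,0,0],
    [0,0,0],
    [0,0,-1],
    [0,0,-1],
    [0,0,-1],
    [0,0,-1],
  ],
  twist=[0,0,0,0,0,0,0,0],
)

```text
time: 38.4
eef_pos: [0.4455, -0.3656, 0.2327]
tcp_rot: [0.817, 0.576, -0.0, -0.0]
contact_force: [0.5, 0.8, 0.4]
width: 0.0821
grasp_force: 0.0
```

Call:
drive_tool(
  hand=[91,91,91,91,91,91,91,91],
  delta_pos=[
    [0,0,-1],
    [0,0,0],
    [0,0,0],
    [0,0,0],
    [0,0,0],
    [0,0,0],
    [0,0,0],
    [0,0,0],
  ],
  twist=[-1,-1,-1,-1,-1,-1,-1,-1],
)

```text
time: 39.2
eef_pos: [0.4456, -0.3656, 0.2567]
tcp_rot: [0.51, 0.86, -0.0, -0.0]
contact_force: [0.2, -0.2, 1.3]
width: 0.0913
grasp_force: 0.0
```

Call:
drive_tool(
  hand=[91,91,91,91,91,91,91,91],
  delta_pos=[
    [0,0,0],
    [0,0,0],
    [0,0,0],
    [0,0,0],
    [0,0,0],
    [0,0,0],
    [0,0,0],
    [0,0,0],
  ],
  twist=[-1,-1,-1,-1,-1,-1,-1,-1],
)

```text
time: 40.0
eef_pos: [0.4456, -0.3656, 0.2567]
tcp_rot: [0.116, 0.993, -0.0, -0.0]
contact_force: [0.0, 0.5, -0.3]
width: 0.0909
grasp_force: 0.0
```

Run:
```python
from h import *
o=get_obs(); f=grab_frame('wrist'); todo(o,.5347,-.4129,.2,-.142)
hsv=cv2.cvtColor(f,cv2.COLOR_RGB2HSV)
for l in('gate','start','cap_ring','blower'):
    for d in trace('wrist',l)[:2]:
        ys,xs=np.nonzero(d['mask']); print(l,round(d['confidence'],2),d['box'],f[d['mask']].mean(0).round())
        np.save(f'/tmp/w_{l}.npy',d['mask']) if d['confidence']>.4 else 0
    if l=='gate':
        d=trace('wrist',l)
        if d:
            b=[[box(-14,14,-10,10,zt-40,zt)] for zt in(155,162,169)]
            for bb in b: print(fit('wrist',d[0]['mask'],bb,[.5347,-.4129,-.142],o))
# bar angle
hs=(hsv[...,1]>120)&(hsv[...,2]>60)&(hsv[...,0]>18)&(hsv[...,0]<40)
m=trace('wrist','cap_ring')[0]['mask']; ys,xs=np.nonzero(m);(c,r)=cv2.minEnclosingCircle(np.c_[xs,ys].astype(np.float32))
Y,X=np.mgrid[:400,:640]; i=(np.hypot(X-c[0],Y-c[1])<.45*r)&hs
v=cv2.fitLine(np.c_[X[i],Y[i]].astype(np.float32),cv2.DIST_L2,0,.01,.01).ravel(); q=unproj('wrist',[v[2:]-v[:2]*20,v[2:]+v[:2]*20],.151,o); d=q[1]-q[0]; print('bar ang',np.arctan2(d[1],d[0]))
```

```text
tcp [ 0.4456 -0.3656  0.2567] yaw -0.2334 t 40.0 w 0.0909 F [ 0.   0.5 -0.3] g 0.0
twist first -0.87 then [-3.8  -1.37  2.27]
gate 0.78 [299.7, 272.1, 18.9, 39.0] [ 61.  80. 125.]
(array([ 0.54815249, -0.40384547, -0.11005113]), np.float64(0.09666260286498018))
(array([ 0.54444502, -0.40250379, -0.10119134]), np.float64(0.13015340851366453))
(array([ 0.53917334, -0.40083906, -0.1077334 ]), np.float64(0.18449659656608758))
start 0.44 [323.2, 316.1, 19.0, 8.2] [ 57. 109.  61.]
cap_ring 0.57 [274.9, 145.5, 94.1, 96.3] [142. 119.  17.]
blower 0.7 [250.6, 122.8, 137.4, 201.5] [132. 126.  97.]
bar ang 1.441270116885063
```

Run:
```python
from h import *
f=grab_frame('wrist'); cv2.imwrite('pics/w5.png',cv2.resize(f[120:330,240:400],None,fx=2.8,fy=2.8,interpolation=cv2.INTER_CUBIC)[:,:,::-1])
o=get_obs()
for a in(-1.94,-1.85,-1.75): print(a,((proj('wrist',place([.4462,-.365,a],box(-35,35,-9,9,151,151)[::2]),o)-[240,120])*2.8).round(0).tolist())
```

```text
-1.94 [[334.0, 216.0], [325.0, 267.0], [124.0, 189.0], [119.0, 241.0]]
-1.85 [[333.0, 207.0], [329.0, 258.0], [121.0, 198.0], [121.0, 250.0]]
-1.75 [[330.0, 197.0], [332.0, 248.0], [119.0, 209.0], [124.0, 260.0]]
```

View pics/w5.png

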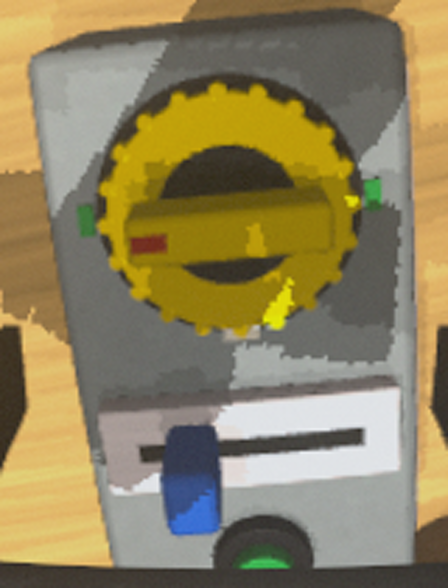

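The bar is now parallel to the line through the green lock marks at crop (87,219) and (373,192), so the ring is at its stop. The gate grip's top face is at crop (194,508).

Run:
```python
from h import *
o=get_obs()
c=lambda u:np.array(u)/2.8+[240,120]
for z in(.155,.165): print(z,unproj('wrist',c([[194,508],[168,485],[220,485],[194,530]]),z,o).round(4).tolist())
print('side base',unproj('wrist',c([[192,428]]),.129,o).round(4),'slot',unproj('wrist',c([[140,452],[362,435]]),.129,o).round(4).tolist())
print('marks',unproj('wrist',c([[87,219],[373,192]]),.117,o).round(4).tolist())
print('button',unproj('wrist',c([[265,565]]),.122,o).round(4))
for y in(-35,-30,-25): print(y,place([.510,-.374,-.142],np.array([[.03,y/1000,0]])).round(4))
todo(o,.541,-.405,.2,-.142)
```

```text
0.155 [[0.5491, -0.4025, 0.155], [0.5367, -0.4092, 0.155], [0.5411, -0.3904, 0.155], [0.5593, -0.4052, 0.155]]
0.165 [[0.5423, -0.4004, 0.165], [0.5304, -0.4069, 0.165], [0.5346, -0.3887, 0.165], [0.5522, -0.403, 0.165]]
side base [[ 0.529 -0.399  0.129]] slot [[0.5352, -0.4221, 0.129], [0.5487, -0.3343, 0.129]]
marks [[0.4402, -0.4172, 0.117], [0.4552, -0.311, 0.117]]
button [[ 0.6094 -0.3871  0.122 ]]
-35 [[ 0.5347 -0.4129  0.    ]]
-30 [[ 0.5355 -0.4079  0.    ]]
-25 [[ 0.5362 -0.403   0.    ]]
tcp [ 0.4461 -0.3653  0.2568] yaw -0.2378 t 40.4 w 0.0907 F [-0.3 -0.3  0.4] g 0.0
twist first -0.92 then [-3.98 -1.03  2.27]
```

Call:
drive_tool(
  hand=[91,91,91,91,91,91,91,91],
  delta_pos=[
    [0,0,0],
    [-0.9,-0.23,0],
    [-1,-0.23,0],
    [-1,-0.23,0],
    [-1,-0.23,0.3],
    [0,0,1],
    [0,0,1],
    [0,0,0],
  ],
  twist=[-0.92,0,0,0,0,0,0,0],
)

```text
time: 41.2
eef_pos: [0.5379, -0.4001, 0.1955]
tcp_rot: [0.07, 0.998, 0.002, -0.003]
contact_force: [-0.3, -0.1, 0.5]
width: 0.0913
grasp_force: 0.0
```

Call:
drive_tool(
  hand=[91,91,91,91,91,10,10,10],
  delta_pos=[
    [0,0,0.8],
    [0,0,0.8],
    [0,0,0.6],
    [0,0,0.3],
    [0,0,0],
    [0,0,0],
    [0,0,0],
    [0,0,0],
  ],
  twist=[0,0,0,0,0,0,0,0],
)

```text
time: 42.0
eef_pos: [0.5399, -0.402, 0.1378]
tcp_rot: [0.07, 0.998, -0.0, 0.001]
contact_force: [0.2, -0.7, -0.1]
width: 0.0691
grasp_force: 0.0
```

Call:
drive_tool(
  hand=[10,10,10,10,10,10,10,10],
  delta_pos=[
    [0,0,0],
    [0,0,0],
    [0,0,0],
    [0,0,0],
    [0,0,0],
    [0,0,0],
    [0,0,0],
    [0,0,0],
  ],
  twist=[0,0,0,0,0,0,0,0],
)

```text
time: 42.8
eef_pos: [0.5395, -0.4018, 0.1368]
tcp_rot: [0.07, 0.998, -0.0, 0.0]
contact_force: [1.4, -0.3, -0.1]
width: 0.0197
grasp_force: 30.0
```

Run:
```python
from h import *
o=get_obs(); todo(o,.539+.0099,-.402+.0693,.136,-.142)
```

```text
tcp [ 0.5395 -0.4018  0.1368] yaw -0.1406 t 42.8 w 0.0197 F [ 1.4 -0.3 -0.1] g 30.0
twist first 0.01 then [0.02 2.79 0.03]
```

Call:
drive_tool(
  hand=[10,10,10,10,10,10,10,10],
  delta_pos=[
    [0,0.3,0],
    [0,0.4,0],
    [0,0.4,0],
    [0,0.4,0],
    [0,0.4,0],
    [0,0.4,0],
    [0,0.4,0],
    [0,0,0],
  ],
  twist=[0,0,0,0,0,0,0,0],
)

```text
time: 43.6
eef_pos: [0.5477, -0.3445, 0.137]
tcp_rot: [0.072, 0.997, -0.009, 0.002]
contact_force: [4.2, -23.6, -17.4]
width: 0.0199
grasp_force: 30.0
```

Call:
drive_tool(
  hand=[10,10,10,10,10,10,10,10],
  delta_pos=[
    [0,0.1,0],
    [0,0.1,0],
    [0,0,0],
    [0,0,0],
    [0,0,0],
    [0,0,0],
    [0,0,0],
    [0,0,0],
  ],
  twist=[0,0,0,0,0,0,0,0],
)

```text
time: 44.4
eef_pos: [0.5476, -0.3443, 0.137]
tcp_rot: [0.074, 0.997, -0.011, 0.003]
contact_force: [5.6, -32.2, -21.4]
width: 0.0201
grasp_force: 30.0
```

Run:
```python
from h import *
o=get_obs(); todo(o,.539+.0099,-.402+.0693,.136,-.142)
```

```text
tcp [ 0.5476 -0.3443  0.137 ] yaw -0.1479 t 44.4 w 0.0201 F [  5.6 -32.2 -21.4] g 30.0
twist first -0.06 then [0.02 0.47 0.03]
```

Call:
drive_tool(
  hand=[10,10,30,60,91,91,91,91],
  delta_pos=[
    [0,-0.2,0],
    [0,-0.18,0],
    [0,0,0],
    [0,0,0],
    [0,0,0],
    [0,0,-0.8],
    [0,0,-1],
    [0,0,-1],
  ],
  twist=[0,0,0,0,0,0,0,0],
)

```text
time: 45.2
eef_pos: [0.5482, -0.3378, 0.2074]
tcp_rot: [0.069, 0.998, 0.001, -0.001]
contact_force: [0.7, 0.2, 0.6]
width: 0.0659
grasp_force: 0.0
```

Call:
drive_tool(
  hand=[91,91,70,40,20,0,0,0],
  delta_pos=[
    [0,0,-1],
    [0,0,0],
    [0,0,0],
    [0,0,0],
    [0,0,0],
    [0,0,0],
    [0,0,0],
    [0,0,0],
  ],
  twist=[0,0,0,0,0,0,0,0],
)

```text
time: 46.0
eef_pos: [0.5482, -0.3394, 0.2315]
tcp_rot: [0.07, 0.998, 0.0, -0.0]
contact_force: [0.1, -0.9, 0.1]
width: 0.0378
grasp_force: 0.0
```

Run:
```python
from h import *
o=get_obs(); todo(o,.606,-.3874,.15,-.142)
for n in('wrist','top'):
  f=grab_frame(n)
  for l in('start','gate'):
    for d in trace(n,l)[:3]:
        ys,xs=np.nonzero(d['mask']); col=f[d['mask']].mean(0).round()
        if d['confidence']>.3: print(n,l,round(d['confidence'],2),d['box'],col,unproj(n,[xs.mean(),ys.mean()],.125 if l=='start' else .165,o).round(4))
  hsv=cv2.cvtColor(f,cv2.COLOR_RGB2HSV); g=(hsv[...,0]>45)&(hsv[...,0]<75)&(hsv[...,1]>120)&(hsv[...,2]>50)
  k,lab,st,ce=cv2.connectedComponentsWithStats(g.astype(np.uint8))
  for i in range(1,k):
    if st[i,4]>20: print(n,'green',st[i],unproj(n,ce[i],.125,o).round(4))
```

```text
tcp [ 0.5482 -0.3394  0.2315] yaw -0.1405 t 46.0 w 0.0378 F [ 0.1 -0.9  0.1] g 0.0
twist first 0.01 then [-2.56 -1.58  3.26]
wrist start 0.45 [288.3, 259.4, 4.3, 16.3] [48. 84. 47.] [[ 0.6124 -0.3772  0.125 ]]
wrist gate 0.81 [302.0, 190.4, 24.2, 41.2] [50. 63. 98.] [[ 0.5429 -0.3433  0.165 ]]
wrist green [334  93   5  11  48] [[ 0.4567 -0.3125  0.125 ]]
wrist green [218  96   6  11  59] [[ 0.4413 -0.4153  0.125 ]]
top gate 0.66 [449.1, 231.7, 10.0, 14.1] [102.  86.  33.] [[ 0.4691 -0.3254  0.165 ]]
top green [466 192   8   5  29] [[ 0.6103 -0.3924  0.125 ]]
```

Call:
drive_tool(
  hand=[0,0,0,0,0,0,0,0],
  delta_pos=[
    [-0.8,-0.6,0],
    [-0.9,-0.6,0],
    [-0.82,-0.4,0],
    [0,0,1],
    [0,0,1],
    [0,0,1],
    [0,0,0.5],
    [0,0,0],
  ],
  twist=[0,0,0,0,0,0,0,0],
)

```text
time: 47.1
eef_pos: [0.6042, -0.387, 0.1423]
tcp_rot: [0.07, 0.998, 0.001, -0.002]
contact_force: [-0.4, 0.7, 0.0]
width: 0.0006
grasp_force: 0.0
```

Call:
drive_tool(
  hand=[0,0,0,0,0,0,0,0],
  delta_pos=[
    [0,0,0.15],
    [0,0,0.12],
    [0,0,0],
    [0,0,0],
    [0,0,0],
    [0,0,0],
    [0,0,0],
    [0,0,0],
  ],
  twist=[0,0,0,0,0,0,0,0],
)

```text
time: 47.9
eef_pos: [0.6051, -0.3878, 0.1377]
tcp_rot: [0.07, 0.998, -0.0, 0.0]
contact_force: [0.5, 0.6, 0.4]
width: 0.0005
grasp_force: 0.0
```

Call:
drive_tool(
  hand=[0,0,0,0,0,0,0,0],
  delta_pos=[
    [0,0,0.1],
    [0,0,0.1],
    [0,0,0.1],
    [0,0,0],
    [0,0,0],
    [0,0,0],
    [0,0,0],
    [0,0,0],
  ],
  twist=[0,0,0,0,0,0,0,0],
)

```text
time: 48.7
eef_pos: [0.6053, -0.3879, 0.1315]
tcp_rot: [0.07, 0.998, 0.0, 0.0]
contact_force: [-1.1, 1.9, 8.6]
width: 0.0004
grasp_force: 4.4
```

Call:
drive_tool(
  hand=[0,0,0,0,0,0,0,0],
  delta_pos=[
    [0,0,0.08],
    [0,0,0.04],
    [0,0,0],
    [0,0,0],
    [0,0,0],
    [0,0,0],
    [0,0,0],
    [0,0,0],
  ],
  twist=[0,0,0,0,0,0,0,0],
)

```text
time: 49.5
eef_pos: [0.6054, -0.3879, 0.1312]
tcp_rot: [0.07, 0.998, 0.0, 0.001]
contact_force: [-6.8, 4.7, 21.3]
width: 0.0003
grasp_force: 10.8
```

Call:
drive_tool(
  hand=[0,0,0,0,0,0,0,0],
  delta_pos=[
    [0,0,-0.3],
    [0,0,-0.8],
    [0,0,-1],
    [0,0,-1],
    [0,0,-1],
    [1,0,-1],
    [1,0,0],
    [1,0,0],
  ],
  twist=[0,0,0,0,0,0,0,0],
)

```text
time: 50.3
eef_pos: [0.5302, -0.3775, 0.255]
tcp_rot: [0.07, 0.998, -0.0, 0.001]
contact_force: [-1.3, 0.1, -0.4]
width: 0.0005
grasp_force: 0.0
```

Call:
drive_tool(
  hand=[0,0,0,0,0,0,0,0],
  delta_pos=[
    [1,0,0],
    [1,0,0],
    [1,0,0],
    [0,0,0],
    [0,0,0],
    [0,0,0],
    [0,0,0],
    [0,0,0],
  ],
  twist=[0,0,0,0,0,0,0,0],
)

```text
time: 51.1
eef_pos: [0.4572, -0.3667, 0.2542]
tcp_rot: [0.07, 0.998, -0.0, -0.0]
contact_force: [0.1, -0.3, -0.5]
width: 0.0004
grasp_force: 0.0
```

Run:
```python
from h import *
o=get_obs(); print(o['eef_pos'],o['contact_force'])
f=grab_frame('top'); coasters()
d=trace('top','spatula')[:3]
for x in d: print(x['confidence'],x['box'])
for l in('spatula',):
    m=[x['mask'] for x in d if 225<x['box'][0]<260]
    if m: print(fit('top',m[0],MODEL['spatula'],[.4985,.354,-.04]))
g=grab_frame('scene'); a=cv2.resize(g[120:280,160:440],(800,457),interpolation=cv2.INTER_CUBIC); cv2.imwrite('pics/end.png',a[:,:,::-1])
```

```text
[ 0.45717639 -0.36670623  0.25424402] [ 0.06880155 -0.32463887 -0.45103103]
0.84 [336.6, 139.5, 32.1, 27.3] [[79.0, 2.0], [80.0, 3.0]] r 13.0
0.8 [290.4, 229.6, 24.9, 22.3] [[-221.0, 164.0], [-221.0, 164.0]] r 12.6
0.68 [366.4, 139.7, 32.6, 27.7] [[83.0, -106.0], [83.0, -106.0]] r 13.2
0.89 [136.8, 200.4, 60.4, 35.7]
0.77 [238.1, 188.0, 21.1, 60.2]
(array([0.5224476 , 0.33206832, 0.00210292]), np.float64(0.05557040998217469))
```

View pics/end.png

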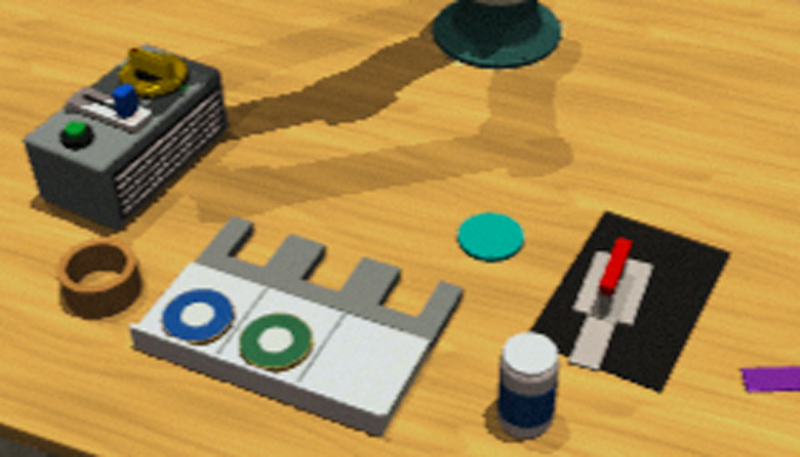

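The end view shows both coasters face up at the rim, at (197,315) and (276,341). The spatula was nudged but still lies flat on the mat at (612,290), and the gate at (124,100) is open. I'm handing in.

```bash
python3 -c "
from station import *
print(hand_in())"
```

```text
the job is handed in; nothing more can be done
None
```

I handed the job in after about 51 s of robot time, with no verdict shown: both coasters are coloured face up at the rear rim, the spatula is flat on the mat (knocked a few centimetres but within limits), the ring and gate were driven to their stops, and the button was pressed and released.

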